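Switch off the drying plate and pack the serving slabs

ROBOT

A 6-joint arm with a two-finger parallel gripper is mounted at the origin on the work surface. World frame = base frame: x ahead of the robot, y to its left, z up, the work surface at z = 0. Lengths are in m, angles in rad, forces in N, time in s.
With the tool pointing down it reaches from about 0.375 to 0.975 m from the base axis. Payload 3.8 kg.
Tool frame: the origin (TCP) lies on the centre line of the jaws, within the pads' length; the fingertips stand 8 mm ahead of it and the grasp point (between the pads) lies 11 mm behind it; z points along the fingers, y is the direction in which the jaws open and shut (so a half turn about z gives the same grasp; the last joint's range is limited). The gripper opens to 85 mm and grips with 20 to 120 N. Pads are 22 mm wide; open, the fingers measure 114 mm over their backs; the gripper's body (76 mm by 85 mm) begins 54 mm behind the grasp point. The pads swing forward as they close: fully open they stand 13 mm farther back than shut.
Start: joints at [-1.295, 0.264, 1.604, -0, 1.274, -0.037], TCP at [0.208, -0.642, 0.239] pointing down, gripper open.
Joint ranges: [-2.63, 2.63], [-0.94, 2.18], [0.31, 2.57], [-1.31, 4.45], [0, 2.66], [-2.55, 2.55]. Speed limits (rad/s): [2.57, 2.57, 3.14, 3.14, 3.14, 3.14].

INTERFACE

Orientations are given as a rotation vector (axis times angle).
In Python, from workcell import bot gives the robot as it stands.
- The arm moves only by the tool arm_command, never from a script. Its arguments are lists of equal length, an entry for each row: "slide": the shift along the tool's x, y, z in m, a list of three; "angular": the turn, a rotation vector about the tool's x, y, z in degrees, a list of three; "hand": the finger opening in m, from 0 to 0.0854. A call has exactly 8 rows; each row shifts and turns the pose as measured when the row begins, along the tool's axes as they then stand; what a row does not reach is not made up. A row lasts 1/10 s, in which the tool goes at most 50 mm and 8.59 degrees, less where a joint would pass 70% of its speed; a pose out of reach is approached as far as the arm can. A call is refused whole if a number of a shift passes 0.05 or a number of a turn 8.59, either way. A call with a gripper value outside its range is refused whole. The fingers move at their own pace and stop on an object; "squeeze" is the grip in N (left out, the last holds). Time passes only in rows, so rows that do not move let the fingers close, or fill a call up. It gives the time, the measured TCP pose, the force and the opening at its end, in the units of the state.
- bot.read_state(): the state, without advancing time (a new reading comes with each control period).
- bot.read_camera(name): name is "scene" or "side" or "wrist"; returns the picture (420x560x3 uint8, red, green, blue); there is no depth.
- bot.get_calibration(name): a dict with "fx", "fy", "cx", "cy" (pixels), "R" (3x3) and "t" (3): a world point X has camera coordinates R X + t. Camera axes: x right, y down, z forward; pixel columns grow to the right and rows downward; lengths in m; the calibration is good to about 2 mm. A picture is of the moment at which its call begins: read the wrist's pose just before it. get_calibration takes no time and is no camera call; for the wrist camera it gives the pose at the moment of the call.
- bot.finish_job(): hands the job in, once; it reports no verdict.
The state is a dict: "time": time; "q": joint angles; "joint_vel": joint speeds; "joint_torque": joint torques, N m; "tool_pos": TCP position; "tcp_rot": TCP orientation; "wrist_force": force on the tool from outside, world axes, zero at the start; "torque": the same for the moment, N m; "width": opening from 0.0 (shut) to 1.0 (fully open).
Only numpy, scipy, OpenCV 4.12 (cv2) and the standard library are available. Lean on these libraries where they do the work, as an engineer would, in place of code of your own. Each camera call takes 0.05 s, during which the arm holds its last target.

TASK

First switch the drying plate off by sweeping all five toggles over to off in a single finger drag along the switch bank, without taking the finger away from the bank halfway; do not touch a slab on the plate before that. Then pack every slab from the plate into the carrier on top of the one already there, each lying flat and squarely in line with the pile, with a cork sheet directly under each slab you add so that no two slabs touch; when all are packed, lay the wooden cover straight on the top slab. Leave the slab already in the carrier and all the other things on the bench where they are.

Things in the scene. Friction and masses are not known exactly. Their poses are not given: they have to be found in the camera images.
- switch_bank: long grey switch box fixed to the bench, 290 (its x) x 64 (its y) x 45 mm high, with five black toggles in a row along its x. Origin: centre of its underside. At the start every toggle leans towards its -x end (heaters on); off is leaning towards its +x end, so the sweep goes along its +x
- toggle1 (a joint): angle (rad) of toggle 1, a black paddle 42 long, 8 thick, 18 mm wide, turning about an axis along the bank's y at x = -100, z = 45 mm of the bank. 0: leans 0.5 rad to -x (on, top 37 mm above the axis); 0.5: upright; 1.65: leans to +x (off, top 21 mm above the axis); off from 0.95. 1 to 2 N; stays where left. A fingertip passing 26 to 32 mm above the axis throws it
- toggle2 (a joint): angle (rad) of toggle 2, a black paddle 42 long, 8 thick, 18 mm wide, turning about an axis along the bank's y at x = -50, z = 45 mm of the bank. 0: leans 0.5 rad to -x (on, top 37 mm above the axis); 0.5: upright; 1.65: leans to +x (off, top 21 mm above the axis); off from 0.95. 1 to 2 N; stays where left. A fingertip passing 26 to 32 mm above the axis throws it
- toggle3 (a joint): angle (rad) of toggle 3, a black paddle 42 long, 8 thick, 18 mm wide, turning about an axis along the bank's y at x = 0, z = 45 mm of the bank. 0: leans 0.5 rad to -x (on, top 37 mm above the axis); 0.5: upright; 1.65: leans to +x (off, top 21 mm above the axis); off from 0.95. 1 to 2 N; stays where left. A fingertip passing 26 to 32 mm above the axis throws it
- toggle4 (a joint): angle (rad) of toggle 4, a black paddle 42 long, 8 thick, 18 mm wide, turning about an axis along the bank's y at x = 50, z = 45 mm of the bank. 0: leans 0.5 rad to -x (on, top 37 mm above the axis); 0.5: upright; 1.65: leans to +x (off, top 21 mm above the axis); off from 0.95. 1 to 2 N; stays where left. A fingertip passing 26 to 32 mm above the axis throws it
- toggle5 (a joint): angle (rad) of toggle 5, a black paddle 42 long, 8 thick, 18 mm wide, turning about an axis along the bank's y at x = 100, z = 45 mm of the bank. 0: leans 0.5 rad to -x (on, top 37 mm above the axis); 0.5: upright; 1.65: leans to +x (off, top 21 mm above the axis); off from 0.95. 1 to 2 N; stays where left. A fingertip passing 26 to 32 mm above the axis throws it
- hot_plate: dark steel drying plate fixed to the bench, 200 (its x) x 330 (its y) x 12 mm high, on which the slabs to be packed lie. Origin: centre of its underside
- carrier: black plastic transport carrier fixed to the bench: a floor board 184 (its x) x 100 (its y) x 10 mm thick with a 90 mm wide wall across each x end (inner faces at x = +-82 mm, tops at 75 mm); both y sides are open. Origin: centre of its underside, so the floor is at z = 10 mm. A pack stands with the slabs' x along the carrier's x
- base_slab: marble serving slab like the others, 130 x 56 x 16 mm thick, already lying in the carrier. Origin: centre of its underside; x along its length
- slab1: marble serving slab, 130 (its x) x 56 (its y) x 16 mm thick, about 0.3 kg, lying on the drying plate at the start. All slabs are alike and 2 or 3 are there (None if absent). Origin: centre of its underside
- slab2: marble serving slab, 130 (its x) x 56 (its y) x 16 mm thick, about 0.3 kg, lying on the drying plate at the start. All slabs are alike and 2 or 3 are there (None if absent). Origin: centre of its underside
- slab3: marble serving slab, 130 (its x) x 56 (its y) x 16 mm thick, about 0.3 kg, lying on the drying plate at the start. All slabs are alike and 2 or 3 are there (None if absent). Origin: centre of its underside
- sheet1: separator sheet of stiff cork, 140 (its x) x 60 (its y) x 8 mm thick, 40 g, lying flat on the bench at the start. The three are alike; one may be left over. Origin: centre of its underside
- sheet2: separator sheet of stiff cork, 140 (its x) x 60 (its y) x 8 mm thick, 40 g, lying flat on the bench at the start. The three are alike; one may be left over. Origin: centre of its underside
- sheet3: separator sheet of stiff cork, 140 (its x) x 60 (its y) x 8 mm thick, 40 g, lying flat on the bench at the start. The three are alike; one may be left over. Origin: centre of its underside
- cover: wooden cover board 130 (its x) x 60 (its y) x 12 mm thick, with a grip block on top along its x, 80 long x 16 wide, from 12 to 42 mm above its underside; 0.2 kg; it lies on the bench at the start. Origin: centre of its underside
- mug: white mug, 72 mm wide, 85 mm high. Bystander: leave it alone. Origin: centre of its underside
- spray_bottle: clear spray bottle, 60 mm wide, 170 mm high. Bystander: leave it alone. Origin: centre of its underside
- jar: glass jar, 56 mm wide, 70 mm high. Bystander: leave it alone. Origin: centre of its underside
- tape_roll: cardboard tape roll, 84 mm wide, 30 mm high. Bystander: leave it alone. Origin: centre of its underside
- trophy: brass trophy cup, 72 mm wide, 150 mm high. Bystander: leave it alone. Origin: centre of its underside
- bowl: blue bowl, 120 mm wide, 50 mm high. Bystander: leave it alone. Origin: centre of its underside
Mind the look-alikes: they are no part of the job. Leave any pink look-alike of the sheet2 alone.

How it is judged:
By the outcome, as a careful person would: the job done as asked, in the order asked, and still so for the second after the job is handed in, with the robot touching nothing.
Of slab1, slab2, slab3 only 2 to 3 are there at a start; the rules pass over those that are not, and their reading is None.
At some moment in a run one of cover, slab1, slab2, slab3 may be knocked a few centimetres aside while the robot is not near it.
Once in a run the grip may slacken for a moment while it holds something.
It also fails if it takes over 210 s, if anything falls off the work surface, if the arm or the gripper's body presses on something with over 40 N, if the wrist force passes 120 N, or if a joint passes its speed limit or range.

## Working session

There is one attempt and no reset: what is moved stays moved. The work goes in short steps, Python scripts to look and compute and a tool call to move; the robot and the scene stay as the last step left them, time stands still between calls to the robot, and variables do not carry over. Pictures are saved under pics/ and viewed, and the job is handed in when it is done.

Besides the shell and the picture viewer there is one more tool, called in YAML: its name, and indented under it one key for each argument. arm_command: Moves the arm, as the interface text tells. Its arguments: {"type":"object","properties":{"slide":{"type":"array","items":{"type":"array","items":{"type":"number"}}},"angular":{"type":"array","items":{"type":"array","items":{"type":"number"}}},"hand":{"type":"array","items":{"type":"number"}},"squeeze":{"type":"number"}},"required":["slide","angular","hand"]}

```bash
ls; mkdir -p pics
python3 - <<'E'
from workcell import bot
import cv2, json
s=bot.read_state(); print(s)
for n in ["scene","side","wrist"]:
    c=bot.get_calibration(n); print(n,c)
    im=bot.read_camera(n); cv2.imwrite(f"pics/{n}0.png",im[:,:,::-1])
E
```

```text
pics
{'time': 0.0, 'q': array([-1.29491604e+00,  2.64753695e-01,  1.60536889e+00,  2.50101615e-05,
        1.27373562e+00, -3.68778343e-02]), 'joint_vel': array([-0.00069892,  0.00059368,  0.00012882,  0.00042312, -0.00091057,
        0.00067481]), 'joint_torque': array([ 1.48989508e-03, -5.15111876e+01, -3.67307353e+01,  1.98374198e-05,
        1.26892951e-02, -4.45047178e-06]), 'tool_pos': array([ 0.20751012, -0.64155282,  0.23796443]), 'tcp_rot': array([-3.10103498e+00, -4.88917258e-01,  3.86699892e-04]), 'wrist_force': array([-0.52081009, -0.7299104 ,  0.54841116]), 'torque': array([-0.01215636, -0.00796542, -0.00485486]), 'width': 0.9959955136362784}
scene {'fx': 453.4173978089051, 'fy': 453.4173978089051, 'cx': 267.7265818167356, 'cy': 219.1477313439672, 'R': array([[-0.18206609,  0.98322472,  0.01100446],
       [ 0.78032208,  0.15128559, -0.60680319],
       [-0.59828871, -0.10189126, -0.79477594]]), 't': array([ 0.10091168, -0.40047357,  1.64161325])}
side {'fx': 416.47938294974045, 'fy': 416.47938294974045, 'cx': 278.6391270995008, 'cy': 203.93962163588935, 'R': array([[-0.96622129, -0.25760862,  0.00736274],
       [-0.13392234,  0.47748799, -0.86837205],
       [ 0.22018451, -0.8400256 , -0.49585862]]), 't': array([0.5097471 , 0.11576396, 1.04639763])}
wrist {'fx': 289.1078596955722, 'fy': 289.1078596955722, 'cx': 278.76266191630907, 'cy': 205.7034453448832, 'R': array([[ 0.30764238, -0.95149823, -0.0027001 ],
       [-0.90083473, -0.29217296,  0.32114133],
       [-0.3063543 , -0.09636434, -0.94702743]]), 't': array([-0.67409134, -0.04194097,  0.38096117])}
```

View pics/scene0.png

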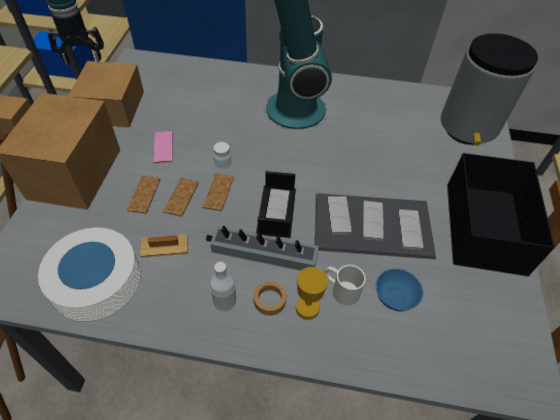

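View pics/side0.png

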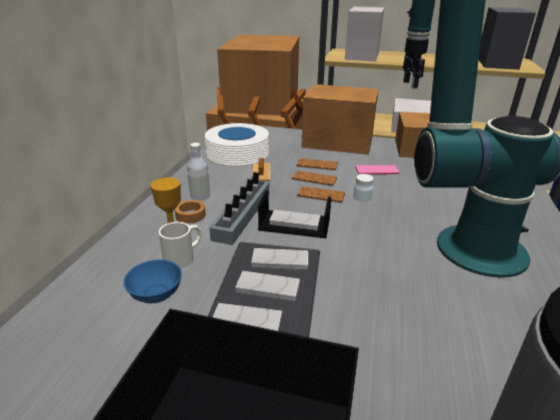

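View pics/wrist0.png

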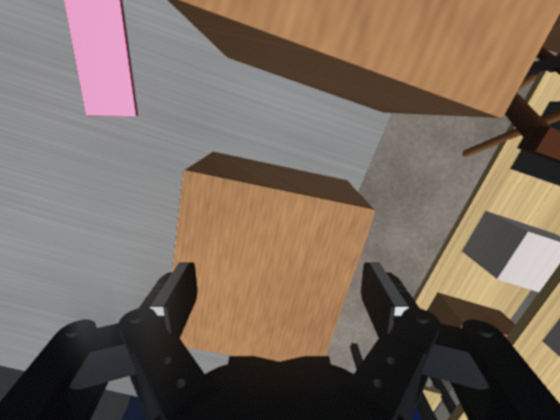

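```bash
cat > h.py <<'E'
import numpy as np, cv2
from scipy.spatial.transform import Rotation as Ro
from workcell import bot
def K(c): return np.array([[c['fx'],0,c['cx']],[0,c['fy'],c['cy']],[0,0,1]])
def ray(c,uv,z):
    uv=np.atleast_2d(uv).astype(float)
    d=np.c_[(uv[:,0]-c['cx'])/c['fx'],(uv[:,1]-c['cy'])/c['fy'],np.ones(len(uv))]
    R=np.array(c['R']);C=-R.T@c['t'];D=d@R
    s=(z-C[2])/D[:,2]
    return C+s[:,None]*D
def proj(c,X):
    X=np.atleast_2d(X)@np.array(c['R']).T+c['t']
    return np.c_[X[:,0]/X[:,2]*c['fx']+c['cx'],X[:,1]/X[:,2]*c['fy']+c['cy']]
def shot(n,f=None):
    c=bot.get_calibration(n); im=bot.read_camera(n)[:,:,::-1].copy()
    if f: cv2.imwrite(f"pics/{f}.png",im)
    return c,im
def st():
    s=bot.read_state(); R=Ro.from_rotvec(s['tcp_rot']).as_matrix()
    return s,R
def show():
    s,R=st()
    print('t %.2f pos %s yaw %.2f tilt %.2f F %s w %.3f q %s'%(s['time'],np.round(s['tool_pos'],4),np.degrees(np.arctan2(R[1,0],R[0,0])),np.degrees(np.arccos(-R[2,2])),np.round(s['wrist_force'],1),s['width'],np.round(s['q'],2)))
def go(x,y,z,yaw):
    "tool-frame slide total and angular to target"
    s,R=st(); d=R.T@(np.array([x,y,z])-s['tool_pos'])
    a=np.radians(yaw); T=np.array([[np.cos(a),np.sin(a),0],[np.sin(a),-np.cos(a),0],[0,0,-1]])
    rv=Ro.from_matrix(R.T@T).as_rotvec(degrees=True)
    show(); print(' slide mm',np.round(d*1000,1),'ang',np.round(rv,2))
E
python3 - <<'E'
from h import *
im=cv2.imread('pics/scene0.png')
a=im[120:320,120:440]; cv2.imwrite('pics/z1.png',cv2.resize(a,(800,500),interpolation=cv2.INTER_CUBIC))
c=bot.get_calibration('wrist'); s,R=st()
C=-np.array(c['R']).T@c['t']; print('cam in tool',R.T@(C-s['tool_pos']), np.array(c['R'])@R)
c=bot.get_calibration('scene')
z={'bottle':((223,303),0),'trophy':((308,310),0),'mug':((349,299),0),'tape':((270,303),0),'bankL':((214,258),0),'bankR':((315,268),0),'car':((277,205),0.026),'s1':((340,214),.028),'s2':((373,219),.028),'s3':((410,229),.028),'sh1':((144,194),.008),'sh2':((181,196),.008),'sh3':((219,191),.008),'cov':((164,245),.012),'jar':((222,163),0.0),'pink':((163,147),0),'box':((290,86),0),'box2':((75,160),0.0)}
for k,(uv,h) in z.items(): print(k,np.round(ray(c,uv,h)[0],3))
E
```

```text
cam in tool [ 0.08256534  0.00048399 -0.13435234] [[-5.36572630e-05  9.99999793e-01  6.40740737e-04]
 [-9.47003989e-01  1.55006260e-04 -3.21221764e-01]
 [-3.21221797e-01 -6.24019915e-04  9.47003785e-01]]
bottle [ 0.804 -0.071  0.   ]
trophy [0.782 0.147 0.   ]
mug [0.731 0.248 0.   ]
tape [0.781 0.048 0.   ]
bankL [ 0.675 -0.128  0.   ]
bankR [0.655 0.15  0.   ]
car [0.478 0.013 0.026]
s1 [0.477 0.198 0.028]
s2 [0.478 0.293 0.028]
s3 [0.494 0.398 0.028]
sh1 [ 0.498 -0.393  0.008]
sh2 [ 0.484 -0.28   0.008]
sh3 [ 0.442 -0.173  0.008]
cov [ 0.667 -0.272  0.012]
jar [ 0.317 -0.195  0.   ]
pink [ 0.283 -0.406  0.   ]
box [-0.127 -0.04   0.   ]
box2 [ 0.396 -0.666  0.   ]
```

View pics/z1.png

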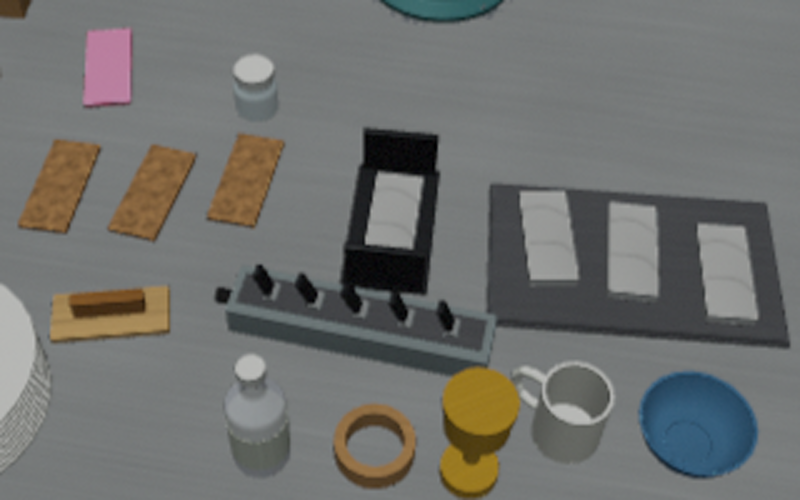

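Run:
```python
from h import *
go(0.56,-0.0,0.36,0)
```

```text
t 0.15 pos [ 0.2075 -0.6417  0.2382] yaw 17.92 tilt 0.10 F [0.  0.4 1.4] w 1.003 q [-1.29  0.26  1.61  0.    1.27 -0.04]
 slide mm [ 532.8 -502.3 -120.8] ang [-1.000e-01  1.000e-02  1.792e+01]
```

arm_command:
  slide:
    - [0.02,-0.02,-0.035]
    - [0.03,-0.03,-0.025]
    - [0.034,-0.032,-0.014]
    - [0.034,-0.032,-0.014]
    - [0.034,-0.032,-0.014]
    - [0.034,-0.032,-0.014]
    - [0.034,-0.032,-0.01]
    - [0.034,-0.032,0]
  angular:
    - [0,0,0]
    - [0,0,0]
    - [0,0,0]
    - [0,0,0]
    - [0,0,0]
    - [0,0,0]
    - [0,0,0]
    - [0,0,0]
  hand: [0.085,0.085,0.085,0.085,0.085,0.085,0.085,0.085]

```text
time: 0.95
tool_pos: [0.3769, -0.3271, 0.3648]
tcp_rot: [-3.096, -0.471, 0.0]
wrist_force: [0.1, -1.0, 0.0]
width: 0.999
```

Run:
```python
from h import *
go(0.56,-0.0,0.36,0)
```

```text
t 0.95 pos [ 0.3769 -0.3271  0.3648] yaw 17.30 tilt 0.56 F [ 0.1 -1.   0. ] w 0.999 q [-0.77 -0.12  1.79  0.01  1.48  0.5 ]
 slide mm [ 272.1 -257.8    7.6] ang [-0.57  0.   17.3 ]
```

arm_command:
  slide:
    - [0.034,-0.034,0.001]
    - [0.034,-0.036,0.001]
    - [0.034,-0.038,0.001]
    - [0.034,-0.039,0.001]
    - [0.034,-0.039,0.001]
    - [0.034,-0.039,0]
    - [0.034,-0.039,0]
    - [0.02,-0.02,0]
  angular:
    - [0,0,3]
    - [0,0,3]
    - [0,0,3]
    - [0,0,3]
    - [0,0,3]
    - [0,0,2.5]
    - [0,0,0]
    - [0,0,0]
  hand: [0,0,0,0,0,0,0,0]

```text
time: 1.75
tool_pos: [0.59, -0.0124, 0.3628]
tcp_rot: [-3.133, 0.023, -0.002]
wrist_force: [-0.3, -0.4, 0.1]
width: -0.001
```

Run:
```python
from h import *
show(); c,im=shot('wrist','w1'); show()
```

```text
t 1.75 pos [ 0.59   -0.0124  0.3628] yaw -0.83 tilt 0.47 F [-0.3 -0.4  0.1] w -0.001 q [-0.07  0.05  1.62  0.01  1.47  1.52]
t 1.80 pos [ 0.5922 -0.01    0.3623] yaw -0.75 tilt 0.63 F [ 2.5  1.4 -0.1] w 0.000 q [-0.07  0.05  1.62  0.01  1.46  1.52]
```

View pics/w1.png

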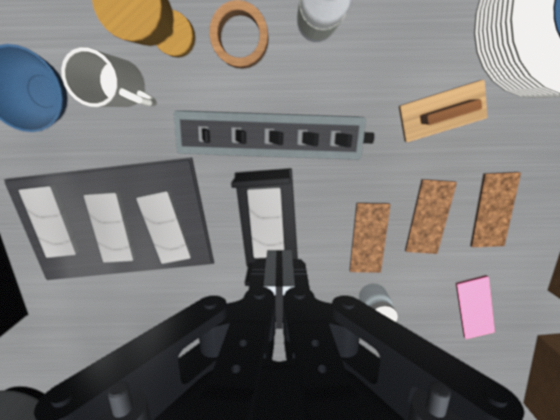

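```bash
cat > det.py <<'E'
from h import *
def rects(mask,amin):
    mask=cv2.morphologyEx(mask,cv2.MORPH_OPEN,np.ones((3,3),np.uint8))
    mask=cv2.morphologyEx(mask,cv2.MORPH_CLOSE,np.ones((5,5),np.uint8))
    cs,_=cv2.findContours(mask,cv2.RETR_EXTERNAL,cv2.CHAIN_APPROX_NONE)
    return [c[:,0,:] for c in cs if cv2.contourArea(c)>amin]
def fit(c,cont,z):
    "min-area rectangle of contour cast on plane z -> centre, long angle deg, L, W"
    P=ray(c,cont,z)[:,:2]
    (x,y),(w,h),a=cv2.minAreaRect((P*1000).astype(np.float32))
    if w<h: w,h,a=h,w,a+90
    a=(a+90)%180-90
    return np.round([x/1000,y/1000],4),round(a,1),round(w,1),round(h,1)
def masks(im):
    hsv=cv2.cvtColor(im,cv2.COLOR_BGR2HSV);H,S,V=cv2.split(hsv)
    br=((H<25)&(S>90)&(V>50)).astype(np.uint8)*255
    wh=((S<40)&(V>165)).astype(np.uint8)*255
    bank=((H>75)&(H<115)&(S>40)&(V>50)).astype(np.uint8)*255
    dark=((V<75)).astype(np.uint8)*255
    return dict(brown=br,white=wh,bank=bank,dark=dark)
E
python3 - <<'E'
from det import *
show(); c,im=shot('wrist','w2'); show()
for p in [(40,215),(265,225),(100,150),(190,230),(280,118),(230,155),(370,235),(450,110),(225,240)]: print(p,im[p[1],p[0]],cv2.cvtColor(im[p[1]:p[1]+1,p[0]:p[0]+1],cv2.COLOR_BGR2HSV)[0,0])
for n,m in masks(im).items():
    cv2.imwrite(f'pics/m_{n}.png',m)
    for k in rects(m,300):
        print(n,k.mean(0).round(),cv2.contourArea(k),fit(c,k,dict(brown=.008,white=.028,bank=.045,dark=.012)[n]))
E
```

```text
t 1.80 pos [ 0.5922 -0.01    0.3623] yaw -0.75 tilt 0.63 F [ 2.5  1.4 -0.1] w 0.000 q [-0.07  0.05  1.62  0.01  1.46  1.52]
t 1.85 pos [ 0.5904 -0.0123  0.3622] yaw -0.72 tilt 0.49 F [-0.1 -0.7 -1. ] w 0.000 q [-0.07  0.05  1.62  0.01  1.46  1.51]
(40, 215) [193 194 194] [ 30   1 194]
(265, 225) [198 198 200] [  0   3 200]
(100, 150) [153 151 150] [110   5 153]
(190, 230) [81 77 77] [120  13  81]
(280, 118) [141 138 129] [ 98  22 141]
(230, 155) [146 143 133] [ 97  23 146]
(370, 235) [ 83 116 157] [ 13 120 157]
(450, 110) [41 57 76] [ 14 117  76]
(225, 240) [154 153 151] [100   5 154]
brown [547. 379.] 2066.0 (array([ 0.0912, -0.5843]), 16.3, 255.3, 69.4)
brown [371. 239.] 2061.0 (array([ 0.4399, -0.1751]), -1.6, 137.4, 58.6)
brown [432. 218.] 2264.5 (array([ 0.4806, -0.2809]), -5.0, 137.7, 59.5)
brown [497. 211.] 2400.0 (array([ 0.4925, -0.3938]), 1.7, 138.3, 60.8)
brown [447. 113.] 3026.5 (array([ 0.6628, -0.2746]), -73.5, 130.6, 58.7)
brown [242.  36.] 2921.0 (array([0.7764, 0.0461]), 56.3, 86.9, 85.2)
brown [148.  24.] 3951.5 (array([0.7881, 0.1848]), 89.1, 143.1, 75.5)
white [111. 229.] 1931.0 (array([0.4739, 0.292 ]), 2.8, 128.5, 54.4)
white [166. 229.] 1959.5 (array([0.4727, 0.1941]), 11.2, 128.7, 54.6)
white [267. 223.] 1796.5 (array([0.4803, 0.0131]), 2.0, 126.7, 54.1)
white [ 50. 223.] 1974.5 (array([0.4857, 0.3981]), 5.5, 128.4, 54.8)
white [106.  85.] 2850.0 (array([0.7195, 0.2488]), -88.6, 128.1, 83.3)
white [523.  45.] 6960.0 (array([ 0.7471, -0.3546]), 16.3, 160.1, 108.9)
white [331.   9.] 923.0 (array([ 0.8004, -0.0814]), 89.1, 66.2, 30.0)
bank [28. 90.] 4698.5 (array([0.6984, 0.3533]), -18.0, 120.4, 95.3)
dark [  8. 286.] 1589.5 (array([0.3345, 0.5224]), -18.0, 257.0, 57.4)
dark [298. 352.] 52150.0 (array([0.2779, 0.0108]), -89.8, 1315.9, 591.7)
```

Run:
```python
from det import *
im=cv2.imread('pics/w2.png'); c=bot.get_calibration('wrist')
hsv=cv2.cvtColor(im,cv2.COLOR_BGR2HSV);H,S,V=cv2.split(hsv)
m=((H>85)&(H<112)&(S>14)&(V>60)).astype(np.uint8)*255
for k in rects(m,300): print(k.mean(0).round(),k.min(0),k.max(0),fit(c,k,.045))
a=im[90:180,150:400]; cv2.imwrite('pics/z2.png',cv2.resize(a,(800,288),interpolation=cv2.INTER_CUBIC))
```

```text
[118. 405.] [108 395] [128 419] (array([0.0612, 0.343 ]), 1.0, 72.2, 38.5)
[272. 137.] [177 113] [367 160] (array([ 6.304e-01, -2.000e-04]), 87.4, 287.8, 63.2)
[28. 91.] [ 0 45] [ 66 134] (array([0.6954, 0.3498]), -18.1, 122.5, 94.3)
```

View pics/z2.png

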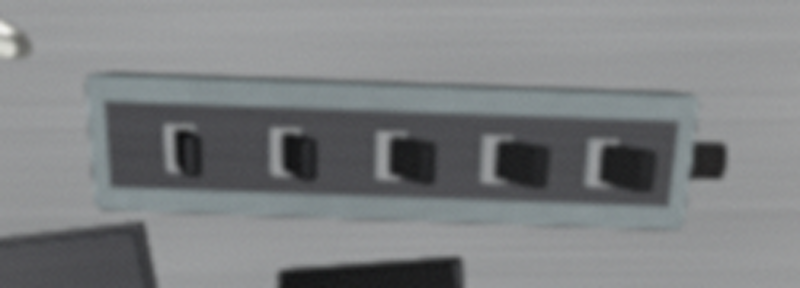

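Run:
```python
from h import *
go(0.623,-0.160,0.12,-2.6)
```

```text
t 1.85 pos [ 0.5904 -0.0123  0.3622] yaw -0.72 tilt 0.49 F [-0.1 -0.7 -1. ] w 0.000 q [-0.07  0.05  1.62  0.01  1.46  1.51]
 slide mm [ 34.3 149.3 240.9] ang [-0.48 -0.03  1.88]
```

arm_command:
  slide:
    - [0.01,0.045,0]
    - [0.01,0.045,0.01]
    - [0.01,0.03,0.03]
    - [0.004,0.02,0.04]
    - [0,0.008,0.045]
    - [0,0,0.045]
    - [0,0,0.04]
    - [0,0,0.02]
  angular:
    - [0,0,0.4]
    - [0,0,0.4]
    - [0,0,0.4]
    - [0,0,0.4]
    - [-0.5,0,0.3]
    - [0,0,0]
    - [0,0,0]
    - [0,0,0]
  hand: [0,0,0,0,0,0,0,0]

```text
time: 2.65
tool_pos: [0.6221, -0.1711, 0.1288]
tcp_rot: [3.135, -0.073, 0.013]
wrist_force: [-0.3, -0.3, 0.0]
width: -0.003
```

Run:
```python
from h import *
go(0.623,-0.160,0.082,-2.6)
```

```text
t 2.65 pos [ 0.6221 -0.1711  0.1288] yaw -2.66 tilt 0.60 F [-0.3 -0.3  0. ] w -0.003 q [-0.31  0.29  1.78 -0.    1.06  1.31]
 slide mm [ -0.  -11.4  46.8] ang [ 0.33 -0.5  -0.06]
```

arm_command:
  slide:
    - [0,-0.01,0.02]
    - [0,-0.002,0.02]
    - [0,0,0.007]
    - [0,0,0]
    - [0,0,0]
    - [0,0,0]
    - [0,0,0]
    - [0,0,0]
  angular:
    - [0.3,-0.5,0]
    - [0,0,0]
    - [0,0,0]
    - [0,0,0]
    - [0,0,0]
    - [0,0,0]
    - [0,0,0]
    - [0,0,0]
  hand: [0,0,0,0,0,0,0,0]

```text
time: 3.45
tool_pos: [0.6205, -0.1598, 0.0798]
tcp_rot: [-3.14, 0.077, 0.005]
wrist_force: [0.8, -0.5, -0.3]
width: 0.001
```

Run:
```python
from h import *
go(0.623,-0.160,0.082,-2.6); go(0.637,0.157,0.082,-2.6)
c,im=shot('wrist','w3'); c,im=shot('side','s3'); cv2.imwrite('pics/z3.png',cv2.resize(im[120:280,140:380],(800,533)))
```

```text
t 3.45 pos [ 0.6205 -0.1598  0.0798] yaw -2.81 tilt 0.19 F [ 0.8 -0.5 -0.3] w 0.001 q [-0.29  0.34  1.82 -0.    0.99  1.33]
 slide mm [ 2.5  0.1 -2.2] ang [-0.03  0.19 -0.21]
t 3.45 pos [ 0.6205 -0.1598  0.0798] yaw -2.81 tilt 0.19 F [ 0.8 -0.5 -0.3] w 0.001 q [-0.29  0.34  1.82 -0.    0.99  1.33]
 slide mm [   0.9 -317.2   -2.1] ang [-0.03  0.19 -0.21]
```

View pics/z3.png

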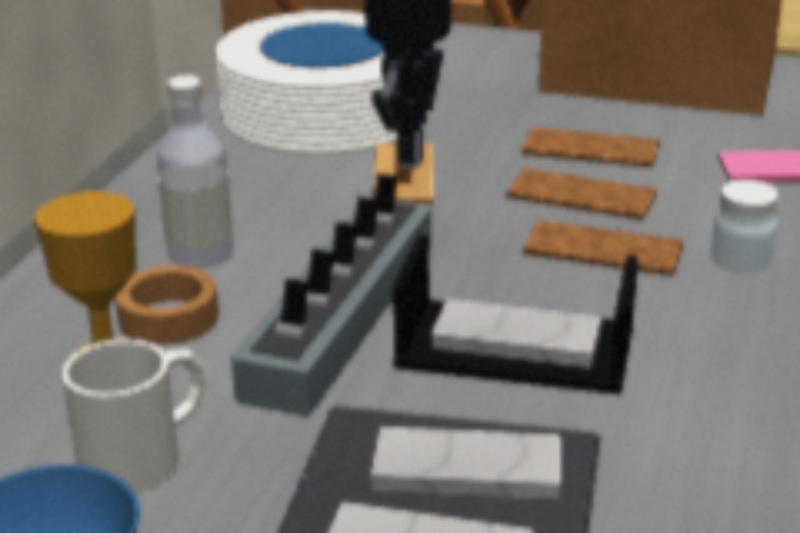

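View pics/w3.png

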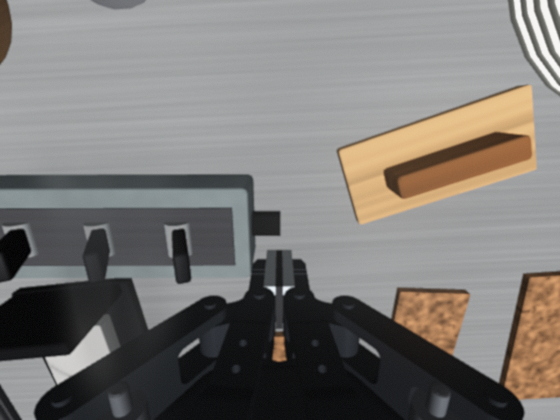

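arm_command:
  slide:
    - [0.002,0,-0.002]
    - [0,-0.02,0]
    - [0,-0.025,0]
    - [0,-0.025,0]
    - [0,-0.025,0]
    - [0,-0.025,0]
    - [0,-0.025,0]
    - [0,-0.025,0]
  angular:
    - [0,0,0]
    - [0,0,0]
    - [0,0,0]
    - [0,0,0]
    - [0,0,0]
    - [0,0,0]
    - [0,0,0]
    - [0,0,0]
  hand: [0,0,0,0,0,0,0,0]

```text
time: 4.35
tool_pos: [0.6371, 0.005, 0.0916]
tcp_rot: [3.129, -0.083, 0.014]
wrist_force: [0.0, -1.3, -0.7]
width: -0.001
```

Run:
```python
from h import *
go(0.637,0.157,0.082,-2.6)
```

```text
t 4.35 pos [0.6371 0.005  0.0916] yaw -3.04 tilt 0.82 F [ 0.  -1.3 -0.7] w -0.001 q [-0.03  0.31  1.83 -0.01  0.99  1.61]
 slide mm [  -8.2 -151.9    7.9] ang [ 0.65 -0.51 -0.45]
```

Run:
```python
from h import *
show()
c,im=shot('wrist','w4'); c,im=shot('side','s4'); cv2.imwrite('pics/z4.png',cv2.resize(im[150:250,180:320],(800,571)))
```

```text
t 4.35 pos [0.6371 0.005  0.0916] yaw -3.04 tilt 0.82 F [ 0.  -1.3 -0.7] w -0.001 q [-0.03  0.31  1.83 -0.01  0.99  1.61]
```

View pics/z4.png

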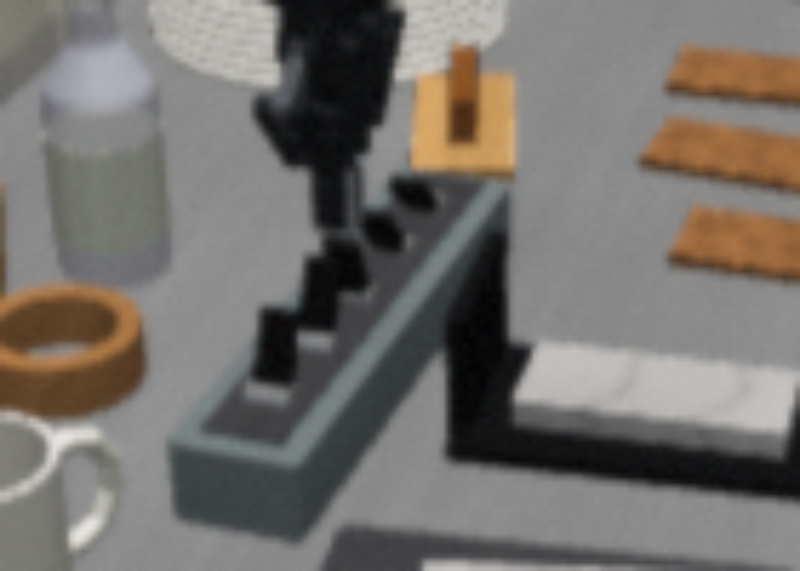

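View pics/w4.png

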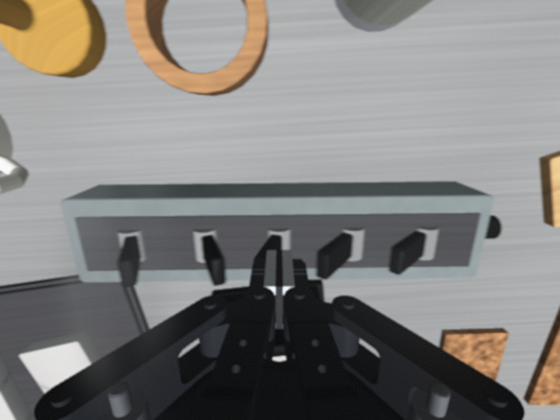

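arm_command:
  slide:
    - [-0.001,-0.008,0.006]
    - [-0.002,-0.008,0.005]
    - [-0.002,-0.01,0.001]
    - [-0.002,-0.01,0.001]
    - [-0.002,-0.01,0.001]
    - [-0.002,-0.01,0.001]
    - [-0.001,-0.01,0.001]
    - [-0.001,-0.005,0]
  angular:
    - [0.2,-0.2,0]
    - [0.2,-0.2,0]
    - [0,0,0]
    - [0,0,0]
    - [0,0,0]
    - [0,0,0]
    - [0,0,0]
    - [0,0,0]
  hand: [0,0,0,0,0,0,0,0]

```text
time: 5.25
tool_pos: [0.6285, 0.0766, 0.0733]
tcp_rot: [3.133, -0.084, 0.004]
wrist_force: [0.9, -2.4, 1.6]
width: 0.0
```

Run:
```python
from h import *
go(0.637,0.157,0.082,-2.6)
c,im=shot('wrist','w5'); c,im=shot('side','s5'); cv2.imwrite('pics/z5.png',cv2.resize(im[150:250,180:320],(800,571)))
```

```text
t 5.25 pos [0.6285 0.0766 0.0733] yaw -3.06 tilt 0.44 F [ 0.9 -2.4  1.6] w 0.000 q [ 0.09  0.33  1.84 -0.01  0.96  1.72]
 slide mm [  4.2 -80.7  -9.2] ang [ 0.4  -0.17 -0.46]
```

View pics/z5.png

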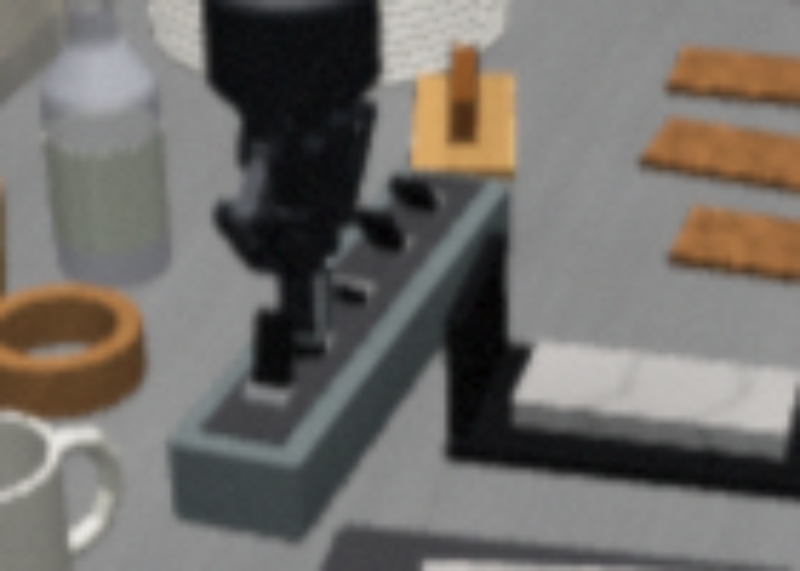

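View pics/w5.png

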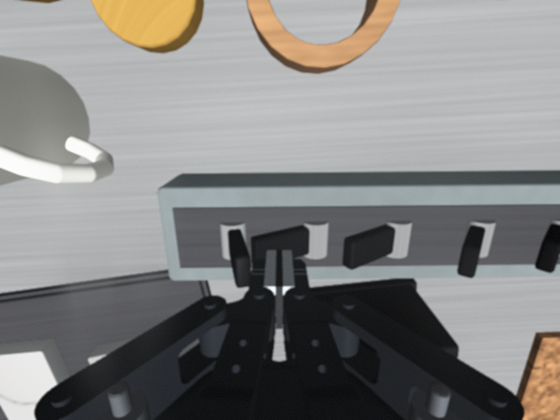

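arm_command:
  slide:
    - [0.001,-0.008,-0.004]
    - [0.001,-0.01,-0.004]
    - [0.001,-0.01,-0.001]
    - [0.001,-0.012,0]
    - [0,-0.012,0]
    - [0,-0.012,0]
    - [0,-0.012,0]
    - [0,-0.01,0]
  angular:
    - [0,0,0]
    - [0,0,0]
    - [0,0,0]
    - [0,0,0]
    - [0,0,0]
    - [0,0,0]
    - [0,0,0]
    - [0,0,0]
  hand: [0,0,0,0,0,0,0,0]

```text
time: 6.15
tool_pos: [0.6371, 0.1705, 0.0824]
tcp_rot: [3.136, -0.085, 0.002]
wrist_force: [0.9, 0.5, 0.5]
width: -0.002
```

Run:
```python
from h import *
go(0.637,0.157,0.082,-2.6)
c,im=shot('wrist','w6'); c,im=shot('side','s6'); cv2.imwrite('pics/z6.png',cv2.resize(im[150:250,180:320],(800,571)))
```

```text
t 6.15 pos [0.6371 0.1705 0.0824] yaw -3.11 tilt 0.28 F [0.9 0.5 0.5] w -0.002 q [ 0.23  0.37  1.78 -0.01  1.    1.85]
 slide mm [ 0.7 13.4  0.4] ang [ 0.27 -0.08 -0.51]
```

View pics/z6.png

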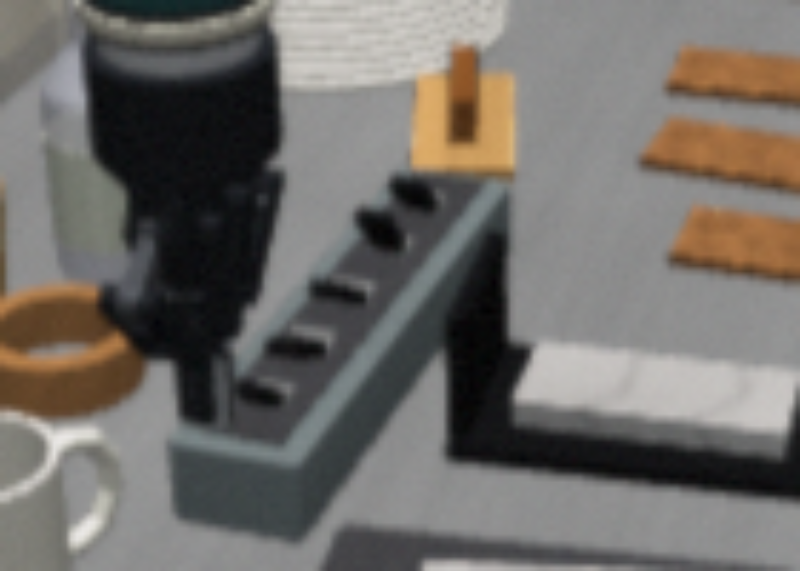

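View pics/w6.png

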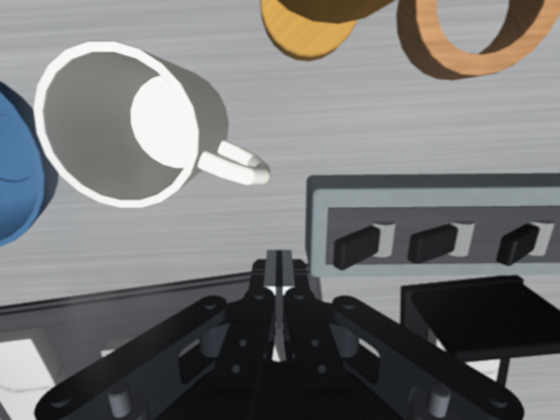

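arm_command:
  slide:
    - [0,0,-0.03]
    - [0,0,-0.045]
    - [0,0.01,-0.045]
    - [-0.01,0.02,-0.04]
    - [-0.01,0.03,-0.035]
    - [-0.01,0.035,-0.03]
    - [-0.01,0.04,-0.02]
    - [-0.01,0.02,-0.01]
  angular:
    - [0,0,0]
    - [0,0,0]
    - [0,0,0]
    - [0,0,0]
    - [0,0,0]
    - [0,0,-1]
    - [0,0,-1]
    - [0,0,-1]
  hand: [0,0,0,0,0,0,0,0]

```text
time: 7.05
tool_pos: [0.5771, 0.0157, 0.3439]
tcp_rot: [3.131, 0.011, -0.012]
wrist_force: [0.9, 0.2, -0.1]
width: 0.003
```

Run:
```python
from h import *
go(0.56,-0.05,0.36,0)
c,im=shot('wrist','w7');
```

```text
t 7.05 pos [0.5771 0.0157 0.3439] yaw 0.42 tilt 0.75 F [ 0.9  0.2 -0.1] w 0.003 q [-0.01  0.04  1.67 -0.01  1.44  1.56]
 slide mm [-17.7  65.7 -15.2] ang [0.61 0.44 0.42]
```

View pics/w7.png

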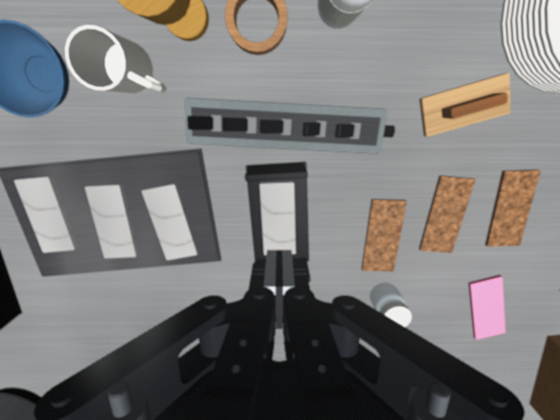

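Run:
```python
from det import *
im=cv2.imread('pics/w7.png'); c=bot.get_calibration('wrist')
a=im[95:155,180:400]; cv2.imwrite('pics/z7.png',cv2.resize(a,(800,218),interpolation=cv2.INTER_CUBIC))
# predicted top-centre pixel for each toggle for angles
b=np.array([0.630,0.0]); ux=np.array([np.cos(np.radians(87.4)),np.sin(np.radians(87.4))])
for i,x in enumerate([-.1,-.05,0,.05,.1]):
  r=[]
  for q in (0.5,.95,1.1,1.3,1.65):
    l=q-.5; bx=x+.042*np.sin(l); z=.045+.042*np.cos(l); P=b+ux*bx
    u=proj(c,[[P[0],P[1],z]])[0]; r.append((((u-[180,95])*800/220).round().astype(int)).tolist())
  u=proj(c,[[*(b+ux*x),.045]])[0]
  print(i+1,((u-[180,95])*800/220).round().tolist(),r)
s,R=st()
for n,z in (('brown',.008),('white',.028)):
    for k in rects(masks(im)[n],300):
        print(n,k.mean(0).round(),fit(c,k,z))
```

```text
1 [631.0, 131.0] [[661, 141], [609, 137], [592, 136], [572, 134], [545, 130]]
2 [508.0, 125.0] [[525, 134], [474, 130], [458, 129], [439, 127], [416, 123]]
3 [384.0, 118.0] [[388, 127], [338, 123], [323, 122], [306, 120], [286, 116]]
4 [259.0, 112.0] [[250, 119], [201, 116], [187, 114], [172, 113], [155, 109]]
5 [133.0, 105.0] [[111, 112], [62, 109], [50, 107], [36, 105], [23, 102]]
brown [550. 379.] (array([ 0.0815, -0.5855]), 18.2, 263.3, 61.9)
brown [383. 234.] (array([ 0.4384, -0.1792]), -1.7, 139.2, 59.1)
brown [446. 213.] (array([ 0.479 , -0.2856]), -5.0, 138.9, 60.2)
brown [512. 207.] (array([ 0.491 , -0.3994]), 1.5, 139.2, 61.7)
brown [466. 104.] (array([ 0.6624, -0.2798]), -73.5, 131.9, 59.1)
brown [256.  25.] (array([0.7652, 0.0425]), -89.4, 84.8, 65.7)
brown [167.  13.] (array([0.773 , 0.1715]), -89.4, 121.2, 47.5)
white [400. 315.] (array([ 0.2839, -0.2266]), 56.2, 56.2, 35.9)
white [170. 222.] (array([0.4714, 0.1917]), 11.2, 129.1, 54.9)
white [111. 221.] (array([0.4726, 0.2899]), 3.1, 129.2, 55.1)
white [278. 218.] (array([0.4797, 0.01  ]), 2.5, 126.0, 54.7)
white [ 44. 214.] (array([0.4846, 0.3963]), 5.7, 128.9, 55.1)
white [109.  64.] (array([0.7212, 0.2448]), -89.6, 129.3, 82.8)
white [535.  41.] (array([ 0.7378, -0.3444]), 18.2, 142.6, 75.2)
```

View pics/z7.png

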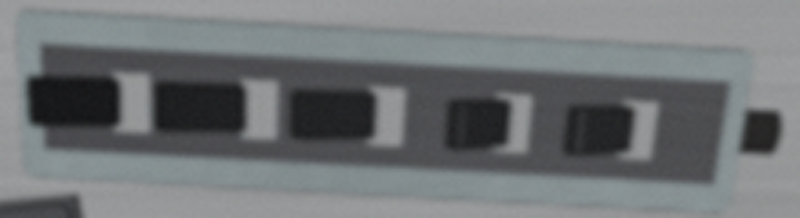

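arm_command:
  slide:
    - [-0.02,0.03,0.01]
    - [-0.03,0.035,0.01]
    - [-0.03,0.035,0.015]
    - [-0.025,0.035,0.02]
    - [-0.015,0.03,0.025]
    - [-0.01,0.02,0.025]
    - [0,0,0.02]
    - [0,0,0]
  angular:
    - [0.2,0.2,0]
    - [0.3,0.2,0]
    - [0,0,0.5]
    - [0,0,0.5]
    - [0,0,0.5]
    - [0,0,0.5]
    - [0,0,0]
    - [0,0,0]
  hand: [0.085,0.085,0.085,0.085,0.085,0.085,0.085,0.085]

```text
time: 7.9
tool_pos: [0.4416, -0.1798, 0.2193]
tcp_rot: [3.136, -0.055, 0.014]
wrist_force: [-0.4, -0.2, 1.4]
width: 0.992
```

```bash
cat > look.py <<'E'
from det import *
import sys
show(); c,im=shot('wrist',sys.argv[1])
m=masks(im)
for n,z in (('brown',.008),('white',.028)):
    for k in rects(m[n],400):
        if k.min()<=0 or k[:,0].max()>=559 or k[:,1].max()>=419: continue
        f=fit(c,k,z)
        if 115<f[2]<155 and 45<f[3]<70: print(n,k.mean(0).round(),f)
E
python3 look.py w8
python3 - <<'E'
from h import *
go(0.439,-0.177,0.10,-1.6)
E
```

```text
t 7.90 pos [ 0.4416 -0.1798  0.2193] yaw -1.99 tilt 0.59 F [-0.4 -0.2  1.4] w 0.992 q [-0.44 -0.11  2.04 -0.    1.2   1.17]
brown [275. 178.] (array([ 0.4394, -0.1762]), -1.5, 138.3, 58.2)
brown [363. 141.] (array([ 0.4798, -0.2817]), -4.8, 138.1, 59.2)
brown [461. 127.] (array([ 0.4915, -0.3946]), 1.8, 138.1, 60.7)
white [106. 154.] (array([0.4789, 0.0112]), 2.6, 127.4, 53.7)
t 7.95 pos [ 0.4425 -0.18    0.2209] yaw -1.95 tilt 0.71 F [ 0.4 -0.2  0.2] w 0.993 q [-0.44 -0.11  2.04 -0.    1.2   1.17]
 slide mm [ -5.   -3.6 120.9] ang [ 0.34 -0.63 -0.35]
```

View pics/w8.png

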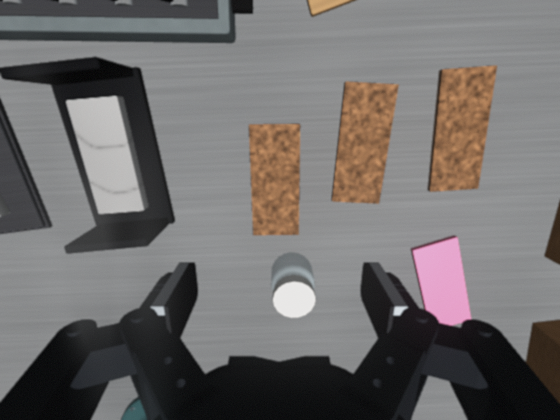

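arm_command:
  slide:
    - [-0.002,-0.002,0.02]
    - [-0.001,-0.002,0.035]
    - [0,0,0.035]
    - [0,0,0.035]
    - [0,0,0.03]
    - [0,0,0.02]
    - [0,0,0]
    - [0,0,0]
  angular:
    - [0.3,-0.6,-0.3]
    - [0,0,0]
    - [0,0,0]
    - [0,0,0]
    - [0,0,0]
    - [0,0,0]
    - [0,0,0]
    - [0,0,0]
  hand: [0.085,0.085,0.085,0.085,0.085,0.085,0.085,0.085]

```text
time: 8.75
tool_pos: [0.4501, -0.1747, 0.0458]
tcp_rot: [3.136, -0.031, 0.02]
wrist_force: [0.2, -0.4, 0.1]
width: 0.993
```

Run:
```python
from h import *
go(0.4394,-0.1762,0.004,-1.5)
```

```text
t 8.75 pos [ 0.4501 -0.1747  0.0458] yaw -1.12 tilt 0.80 F [ 0.2 -0.4  0.1] w 0.993 q [-0.42  0.1   2.19  0.    0.83  1.17]
 slide mm [-11.2   1.5  41.7] ang [ 0.29 -0.75  0.38]
```

arm_command:
  slide:
    - [-0.006,0.001,0.01]
    - [-0.005,0,0.015]
    - [0,0,0.012]
    - [0,0,0.003]
    - [0,0,0]
    - [0,0,0]
    - [0,0,0]
    - [0,0,0]
  angular:
    - [0.3,-0.7,0.3]
    - [0,0,0]
    - [0,0,0]
    - [0,0,0]
    - [0,0,0]
    - [0,0,0]
    - [0,0,0]
    - [0,0,0]
  hand: [0.085,0.085,0.085,0.085,0.085,0.085,0.085,0.085]

```text
time: 9.55
tool_pos: [0.4457, -0.1782, 0.0105]
tcp_rot: [3.137, -0.038, 0.019]
wrist_force: [-1.3, -0.5, 0.4]
width: 1.001
```

Run:
```python
from h import *
go(0.4394,-0.1762,0.004,-1.5); shot('wrist','w9')
```

```text
t 9.55 pos [ 0.4457 -0.1782  0.0105] yaw -1.38 tilt 0.73 F [-1.3 -0.5  0.4] w 1.001 q [-0.43  0.16  2.21  0.    0.76  1.16]
 slide mm [-6.4 -1.8  6.4] ang [ 0.26 -0.68  0.12]
```

View pics/w9.png

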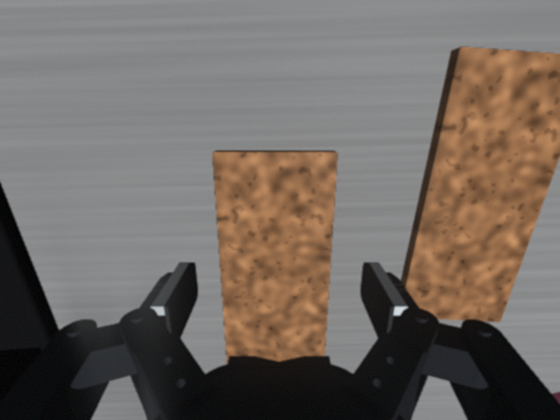

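arm_command:
  slide:
    - [-0.006,-0.001,0.005]
    - [-0.001,0,0.002]
    - [0,0,0]
    - [0,0,0]
    - [0,0,0]
    - [0,0,0]
    - [0,0,0]
    - [0,0,0]
  angular:
    - [0.3,-0.7,0]
    - [0,0,0]
    - [0,0,0]
    - [0,0,0]
    - [0,0,0]
    - [0,0,0]
    - [0,0,0]
    - [0,0,0]
  hand: [0.085,0.085,0.07,0.05,0.04,0.04,0.04,0.04]
  squeeze: 40

```text
time: 10.4
tool_pos: [0.4386, -0.1771, 0.0036]
tcp_rot: [-3.141, 0.038, 0.001]
wrist_force: [-0.7, -0.0, 0.9]
width: 0.691
```

Run:
```python
from h import *
go(0.4394,-0.1762,0.004,-1.5); shot('wrist','w10')
```

```text
t 10.40 pos [ 0.4386 -0.1771  0.0036] yaw -1.38 tilt 0.05 F [-0.7 -0.   0.9] w 0.691 q [-0.44  0.17  2.22  0.    0.76  1.16]
 slide mm [ 0.8 -0.9 -0.4] ang [-0.05  0.03  0.12]
```

View pics/w10.png

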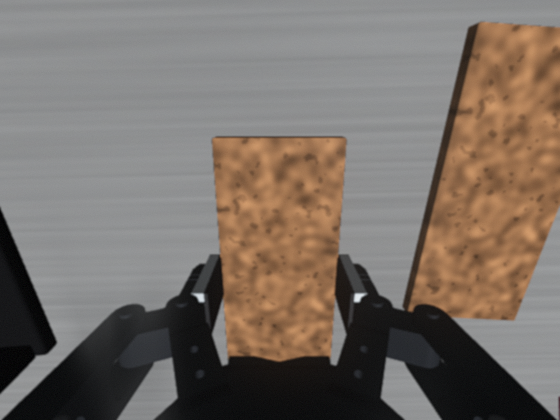

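arm_command:
  slide:
    - [0,0,-0.02]
    - [0,0,-0.035]
    - [0,0,-0.035]
    - [0,0,-0.03]
    - [0.005,-0.02,-0.02]
    - [0.006,-0.035,-0.01]
    - [0.006,-0.04,0]
    - [0.006,-0.035,0]
  angular:
    - [0,0,0]
    - [0,0,0]
    - [0,0,0]
    - [0,0,0]
    - [0,0,0]
    - [0,0,-1]
    - [0,0,-1]
    - [0,0,-1]
  hand: [0.04,0.04,0.04,0.04,0.04,0.04,0.04,0.04]

```text
time: 11.25
tool_pos: [0.4627, -0.0466, 0.1589]
tcp_rot: [-3.139, -0.034, 0.002]
wrist_force: [0.1, 0.6, 0.6]
width: 0.691
```

Run:
```python
from h import *
go(0.479,0.012,0.15,2.3)
```

```text
t 11.25 pos [ 0.4627 -0.0466  0.1589] yaw 1.24 tilt 0.14 F [0.1 0.6 0.6] w 0.691 q [-0.16 -0.07  2.12  0.    1.09  1.39]
 slide mm [ 17.6 -58.2   9. ] ang [-0.12  0.07 -1.06]
```

```bash
python3 look.py w11
```

```text
t 11.25 pos [ 0.4627 -0.0466  0.1589] yaw 1.24 tilt 0.14 F [0.1 0.6 0.6] w 0.691 q [-0.16 -0.07  2.12  0.    1.09  1.39]
white [206. 166.] (array([0.4797, 0.014 ]), 2.3, 127.1, 54.3)
```

View pics/w11.png

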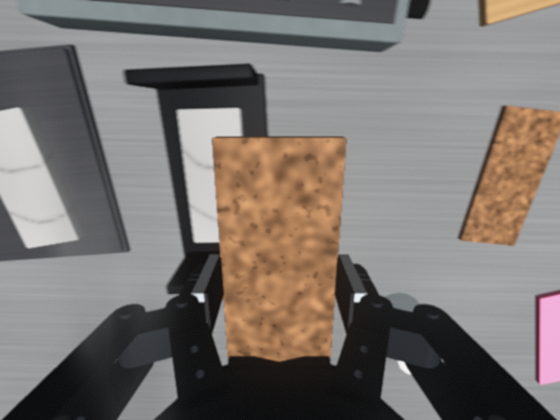

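arm_command:
  slide:
    - [0.008,-0.025,0]
    - [0.007,-0.025,0.002]
    - [0.002,-0.008,0.004]
    - [0,0,0.01]
    - [0,0,0.02]
    - [0,0,0.025]
    - [0,0,0.02]
    - [0,0,0]
  angular:
    - [0,0,-0.6]
    - [0,0,-0.4]
    - [0,0,0]
    - [0,0,0]
    - [0,0,0]
    - [0,0,0]
    - [0,0,0]
    - [0,0,0]
  hand: [0.04,0.04,0.04,0.04,0.04,0.04,0.04,0.04]

```text
time: 12.1
tool_pos: [0.477, 0.017, 0.0728]
tcp_rot: [-3.138, -0.073, 0.003]
wrist_force: [-0.4, 0.3, -0.6]
width: 0.687
```

Run:
```python
from h import *
go(0.479,0.0125,0.031,2.3)
```

```text
t 12.10 pos [0.477  0.017  0.0728] yaw 2.65 tilt 0.21 F [-0.4  0.3 -0.6] w 0.687 q [-0.02  0.06  2.17  0.    0.91  1.5 ]
 slide mm [ 1.9  4.7 41.8] ang [-0.19  0.09  0.35]
```

arm_command:
  slide:
    - [0.002,0.004,0.005]
    - [0,0,0.015]
    - [0,0,0.012]
    - [0,0,0.007]
    - [0,0,0]
    - [0,0,0]
    - [0,0,0]
    - [0,0,0]
  angular:
    - [-0.2,0.1,0.3]
    - [0,0,0]
    - [0,0,0]
    - [0,0,0]
    - [0,0,0]
    - [0,0,0]
    - [0,0,0]
    - [0,0,0]
  hand: [0.04,0.04,0.04,0.04,0.04,0.04,0.04,0.04]

```text
time: 12.9
tool_pos: [0.4821, 0.0093, 0.0348]
tcp_rot: [3.139, 0.058, 0.008]
wrist_force: [-0.1, 0.5, -0.9]
width: 0.691
```

Run:
```python
from h import *
go(0.479,0.0125,0.031,2.3); shot('wrist','w12')
```

```text
t 12.90 pos [0.4821 0.0093 0.0348] yaw 2.13 tilt 0.32 F [-0.1  0.5 -0.9] w 0.691 q [-0.03  0.13  2.19 -0.    0.82  1.5 ]
 slide mm [-3.  -3.3  3.8] ang [ 0.14 -0.29 -0.17]
```

View pics/w12.png

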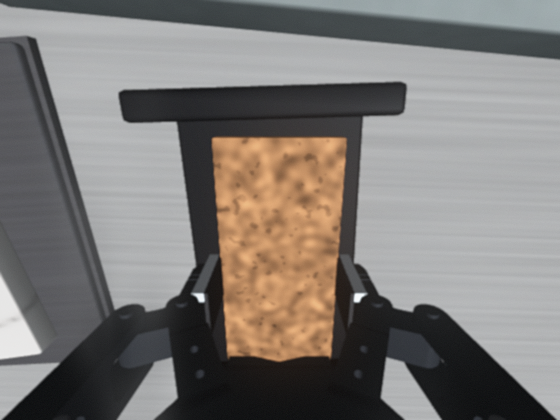

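arm_command:
  slide:
    - [-0.003,-0.003,0.002]
    - [0,0,0.002]
    - [0,0,0]
    - [0,0,0]
    - [0,0,0]
    - [0,0,0]
    - [0,0,0]
    - [0,0,0]
  angular:
    - [0.1,-0.3,-0.1]
    - [0,0,0]
    - [0,0,0]
    - [0,0,0]
    - [0,0,0]
    - [0,0,0]
    - [0,0,0]
    - [0,0,0]
  hand: [0.04,0.04,0.04,0.04,0.04,0.04,0.04,0.04]

```text
time: 13.75
tool_pos: [0.4794, 0.0127, 0.0313]
tcp_rot: [3.14, 0.062, 0.002]
wrist_force: [1.1, 0.4, 0.1]
width: 0.684
```

Run:
```python
from h import *
go(0.479,0.0125,0.031,2.3)
```

```text
t 13.75 pos [0.4794 0.0127 0.0313] yaw 2.27 tilt 0.07 F [1.1 0.4 0.1] w 0.684 q [-0.03  0.13  2.19 -0.    0.82  1.51]
 slide mm [-0.4  0.2  0.3] ang [ 0.03 -0.07 -0.03]
```

arm_command:
  slide:
    - [0,0,0.001]
    - [0,0,0]
    - [0,0,0]
    - [0,0,0]
    - [0,0,-0.02]
    - [0,0,-0.04]
    - [0,-0.01,-0.04]
    - [0,-0.03,-0.03]
  angular:
    - [0,0,0]
    - [0,0,0]
    - [0,0,0]
    - [0,0,0]
    - [0,0,0]
    - [0,0,0]
    - [0,0,-1]
    - [0,0,-2]
  hand: [0.04,0.065,0.075,0.085,0.085,0.085,0.085,0.085]

```text
time: 14.55
tool_pos: [0.4725, 0.0512, 0.1584]
tcp_rot: [3.138, 0.14, -0.019]
wrist_force: [0.7, 0.8, 0.6]
width: 0.994
```

```bash
python3 look.py w13;  python3 - <<'E'
from h import *
go(0.473,0.193,0.18,11.2)
E
```

```text
t 14.55 pos [0.4725 0.0512 0.1584] yaw 5.13 tilt 0.70 F [0.7 0.8 0.6] w 0.994 q [ 0.06 -0.04  2.1  -0.    1.1   1.54]
white [124. 178.] (array([0.4718, 0.1959]), 11.3, 129.5, 55.6)
t 14.60 pos [0.4754 0.0558 0.1637] yaw 5.29 tilt 0.31 F [1.5 3.4 3.7] w 1.000 q [ 0.06 -0.05  2.09  0.    1.1   1.54]
 slide mm [  10.2 -136.9  -15.9] ang [-0.22  0.22 -5.91]
```

View pics/w13.png

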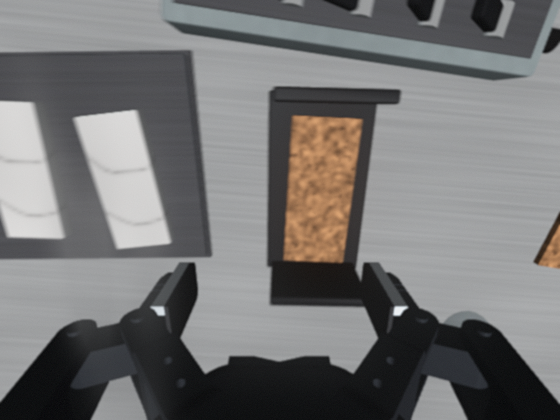

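arm_command:
  slide:
    - [0.003,-0.03,0]
    - [0.003,-0.035,0]
    - [0.004,-0.03,0]
    - [0.006,-0.02,0]
    - [0,-0.01,0]
    - [0,0,0]
    - [0,0,0]
    - [0,0,0]
  angular:
    - [0,0,-1.5]
    - [0,0,-1.5]
    - [0,0,-1.5]
    - [0,0,-1.2]
    - [0,0,0]
    - [0,0,0]
    - [0,0,0]
    - [0,0,0]
  hand: [0.085,0.085,0.085,0.085,0.085,0.085,0.085,0.085]

```text
time: 15.4
tool_pos: [0.4767, 0.1864, 0.1681]
tcp_rot: [-3.123, -0.307, -0.008]
wrist_force: [-0.5, 0.2, 0.1]
width: 0.995
```

```bash
python3 look.py w14;  python3 - <<'E'
from h import *
go(0.473,0.194,0.03,11.2)
E
```

```text
t 15.40 pos [0.4767 0.1864 0.1681] yaw 11.21 tilt 0.36 F [-0.5  0.2  0.1] w 0.995 q [0.32 0.01 2.03 0.   1.1  1.7 ]
white [270. 193.] (array([0.4725, 0.1949]), 11.3, 127.3, 55.5)
white [171. 173.] (array([0.4735, 0.2923]), 3.0, 129.1, 55.5)
white [ 58. 139.] (array([0.4855, 0.3981]), 5.6, 128.9, 55.6)
t 15.45 pos [0.4767 0.1863 0.1681] yaw 11.19 tilt 0.35 F [-0.9  0.1  0.2] w 0.998 q [0.32 0.01 2.03 0.   1.1  1.7 ]
 slide mm [ -2.9  -8.  138.1] ang [-0.15 -0.32 -0.01]
```

View pics/w14.png

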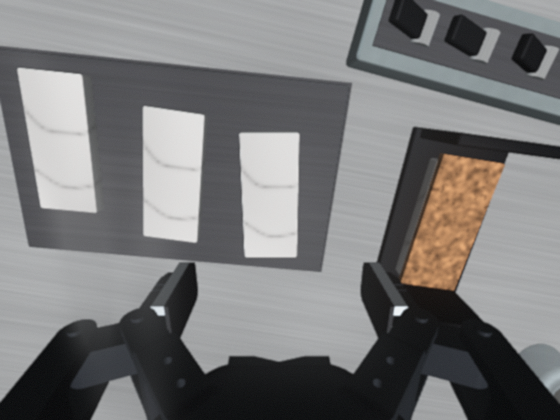

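arm_command:
  slide:
    - [-0.002,-0.008,0.02]
    - [-0.002,0,0.03]
    - [-0.002,0,0.03]
    - [-0.001,0,0.025]
    - [-0.001,0,0.01]
    - [0,0,0]
    - [0,0,0]
    - [0,0,0]
  angular:
    - [-0.1,-0.4,0]
    - [0,-0.2,0]
    - [0,-0.2,0]
    - [0,-0.1,0]
    - [0,0,0]
    - [0,0,0]
    - [0,0,0]
    - [0,0,0]
  hand: [0.085,0.085,0.085,0.085,0.085,0.085,0.085,0.085]

```text
time: 16.25
tool_pos: [0.4709, 0.1878, 0.0535]
tcp_rot: [-3.128, -0.292, 0.006]
wrist_force: [-0.5, -0.3, -0.2]
width: 0.987
```

```bash
python3 look.py w15;  python3 - <<'E'
from h import *
go(0.4725,0.1948,0.019,11.3)
E
```

```text
t 16.25 pos [0.4709 0.1878 0.0535] yaw 10.65 tilt 0.20 F [-0.5 -0.3 -0.2] w 0.987 q [0.33 0.15 2.12 0.   0.88 1.71]
white [267. 230.] (array([0.4727, 0.1949]), 11.3, 128.1, 54.8)
white [102. 196.] (array([0.4738, 0.292 ]), 3.0, 128.3, 55.0)
t 16.30 pos [0.4713 0.188  0.0538] yaw 10.65 tilt 0.15 F [ 0.1 -0.2 -0.4] w 0.994 q [0.33 0.15 2.12 0.   0.88 1.71]
 slide mm [ 2.5 -6.5 34.8] ang [-0.04  0.15 -0.65]
```

View pics/w15.png

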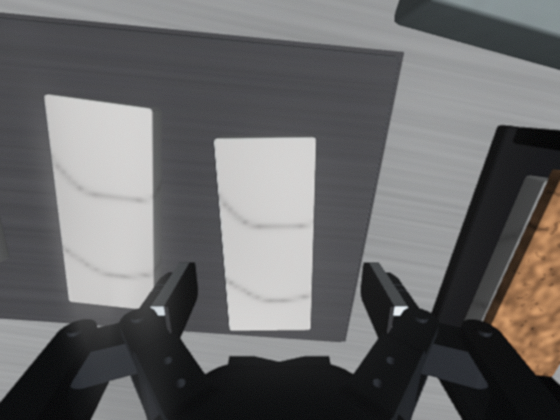

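arm_command:
  slide:
    - [0.002,-0.004,0]
    - [0.001,-0.003,0]
    - [0,-0.001,0]
    - [0,0,0.01]
    - [0,0,0.015]
    - [0,0,0.01]
    - [0,0,0]
    - [0,0,0]
  angular:
    - [0,0,-0.6]
    - [0,0,0]
    - [0,0,0]
    - [0,0,0]
    - [0,0,0]
    - [0,0,0]
    - [0,0,0]
    - [0,0,0]
  hand: [0.085,0.085,0.085,0.085,0.085,0.085,0.085,0.085]

```text
time: 17.1
tool_pos: [0.4757, 0.1989, 0.0198]
tcp_rot: [-3.124, -0.311, -0.006]
wrist_force: [0.9, -0.5, 1.1]
width: 0.996
```

```bash
python3 - <<'E'
from h import *
go(0.4725,0.1948,0.019,11.3)
E
```

```text
t 17.10 pos [0.4757 0.1989 0.0198] yaw 11.37 tilt 0.26 F [ 0.9 -0.5  1.1] w 0.996 q [0.35 0.21 2.13 0.   0.8  1.72]
 slide mm [-4.   3.3  0.8] ang [-0.1  -0.24  0.07]
```

arm_command:
  slide:
    - [-0.004,0.003,0.001]
    - [0,0,0]
    - [0,0,0]
    - [0,0,0]
    - [0,0,0]
    - [0,0,0]
    - [0,0,0]
    - [0,0,0]
  angular:
    - [-0.1,-0.2,0]
    - [0,0,0]
    - [0,0,0]
    - [0,0,0]
    - [0,0,0]
    - [0,0,0]
    - [0,0,0]
    - [0,0,0]
  hand: [0.085,0.085,0.075,0.065,0.05,0.04,0.04,0.04]
  squeeze: 70

```text
time: 17.9
tool_pos: [0.4729, 0.195, 0.0204]
tcp_rot: [-3.126, -0.311, -0.004]
wrist_force: [-0.7, -0.3, 0.7]
width: 0.637
```

```bash
python3 - <<'E'
from h import *
go(0.4725,0.1948,0.019,11.3); shot('wrist','w16')
E
```

```text
t 17.90 pos [0.4729 0.195  0.0204] yaw 11.35 tilt 0.13 F [-0.7 -0.3  0.7] w 0.637 q [ 0.34  0.2   2.13 -0.    0.8   1.72]
 slide mm [-0.4  0.2  1.4] ang [-0.01 -0.13  0.05]
```

View pics/w16.png

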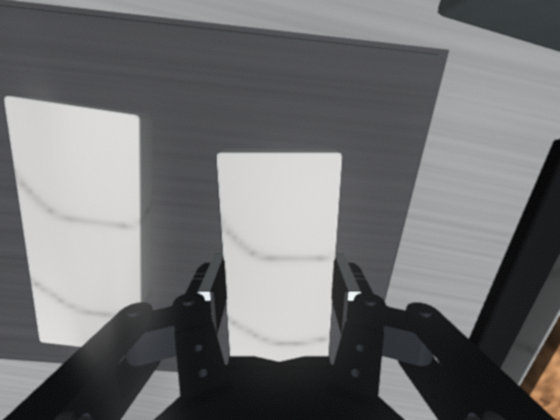

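arm_command:
  slide:
    - [0,0,-0.02]
    - [0,0,-0.035]
    - [0,0,-0.035]
    - [0,0.02,-0.025]
    - [0,0.035,-0.01]
    - [0,0.04,0]
    - [0,0.04,0]
    - [0.002,0.02,0]
  angular:
    - [0,0,0]
    - [0,0,0]
    - [0,0,0]
    - [0,0,1.5]
    - [0,0,2]
    - [0,0,2]
    - [0,0,2]
    - [0,0,1]
  hand: [0.04,0.04,0.04,0.04,0.04,0.04,0.04,0.04]

```text
time: 18.75
tool_pos: [0.4925, 0.0384, 0.1467]
tcp_rot: [3.138, 0.081, -0.007]
wrist_force: [-0.2, 1.5, -2.2]
width: 0.635
```

```bash
python3 - <<'E'
from h import *
go(0.479,0.0125,0.044,2.3); shot('wrist','w17')
E
```

```text
t 18.75 pos [0.4925 0.0384 0.1467] yaw 2.95 tilt 0.29 F [-0.2  1.5 -2.2] w 0.635 q [ 0.03  0.    2.08 -0.    1.07  1.55]
 slide mm [-14.4  24.9 102.8] ang [0.14 0.26 0.65]
```

View pics/w17.png

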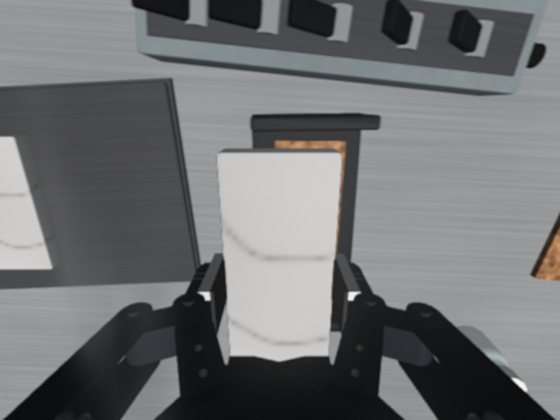

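arm_command:
  slide:
    - [-0.005,0.01,0]
    - [-0.005,0.01,0]
    - [-0.004,0.005,0.01]
    - [0,0,0.025]
    - [0,0,0.03]
    - [0,0,0.02]
    - [0,0,0]
    - [0,0,0]
  angular:
    - [0,0.2,0.5]
    - [0,0,0]
    - [0,0,0]
    - [0,0,0]
    - [0,0,0]
    - [0,0,0]
    - [0,0,0]
    - [0,0,0]
  hand: [0.04,0.04,0.04,0.04,0.04,0.04,0.04,0.04]

```text
time: 19.6
tool_pos: [0.4743, 0.0094, 0.0554]
tcp_rot: [3.138, 0.068, -0.008]
wrist_force: [0.4, 0.7, -3.5]
width: 0.631
```

```bash
python3 - <<'E'
from h import *
go(0.479,0.0125,0.044,2.3); shot('wrist','w18'); c,im=shot('side','s18'); cv2.imwrite('pics/z18.png',cv2.resize(im[120:260,220:380],(800,700))[:600])
E
```

```text
t 19.60 pos [0.4743 0.0094 0.0554] yaw 2.48 tilt 0.33 F [ 0.4  0.7 -3.5] w 0.631 q [-0.03  0.09  2.19 -0.    0.87  1.5 ]
 slide mm [ 4.9 -2.9 11.4] ang [0.18 0.28 0.18]
```

View pics/w18.png

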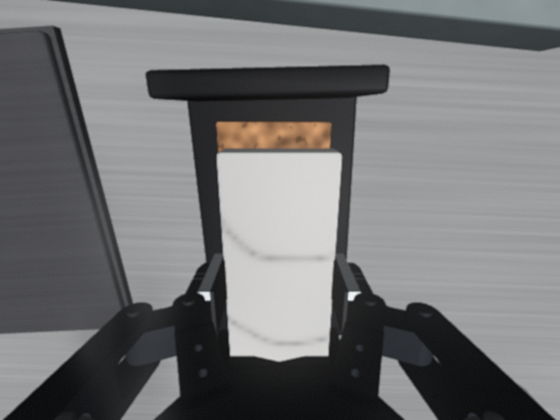

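View pics/z18.png

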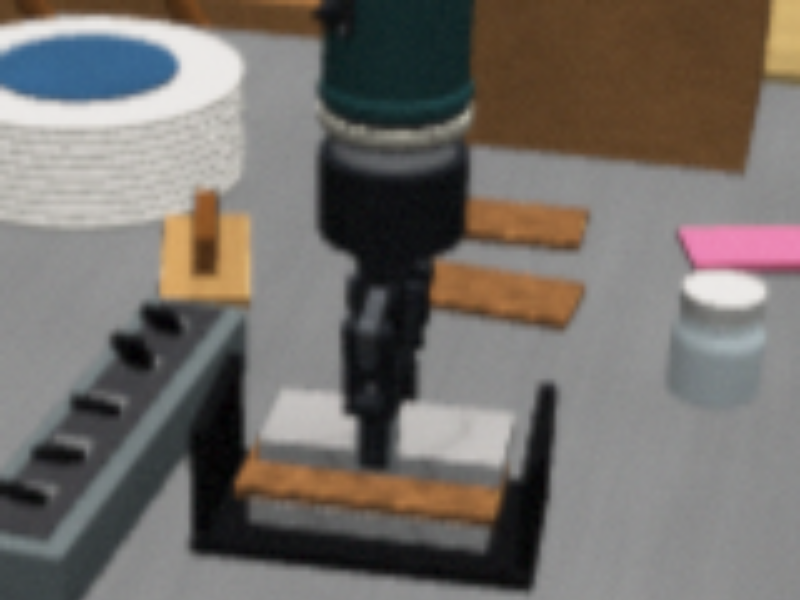

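arm_command:
  slide:
    - [0.003,-0.002,0.002]
    - [0.002,-0.001,0.004]
    - [0,0,0.003]
    - [0,0,0]
    - [0,0,0]
    - [0,0,0]
    - [0,0,0]
    - [0,0,0]
  angular:
    - [0.2,0.3,0.2]
    - [0,0,0]
    - [0,0,0]
    - [0,0,0]
    - [0,0,0]
    - [0,0,0]
    - [0,0,0]
    - [0,0,0]
  hand: [0.04,0.04,0.04,0.04,0.04,0.04,0.04,0.04]

```text
time: 20.5
tool_pos: [0.484, 0.013, 0.0505]
tcp_rot: [-3.141, -0.063, -0.016]
wrist_force: [0.3, 0.3, -2.8]
width: 0.634
```

```bash
python3 - <<'E'
from h import *
go(0.479,0.0125,0.043,2.3)
E
```

```text
t 20.50 pos [0.484  0.013  0.0505] yaw 2.29 tilt 0.59 F [ 0.3  0.3 -2.8] w 0.634 q [-0.03  0.1   2.18  0.    0.85  1.51]
 slide mm [-5.1  0.3  7.5] ang [-0.   -0.59 -0.01]
```

arm_command:
  slide:
    - [-0.002,0,0.002]
    - [-0.002,0,0.002]
    - [0,0,0.002]
    - [0,0,0]
    - [0,0,0]
    - [0,0,0]
    - [0,0,0]
    - [0,0,0]
  angular:
    - [0,-0.4,0]
    - [0,0,0]
    - [0,0,0]
    - [0,0,0]
    - [0,0,0]
    - [0,0,0]
    - [0,0,0]
    - [0,0,0]
  hand: [0.04,0.04,0.04,0.04,0.04,0.04,0.04,0.04]

```text
time: 21.3
tool_pos: [0.4794, 0.0128, 0.0438]
tcp_rot: [-3.141, -0.063, -0.004]
wrist_force: [0.2, -1.1, -2.3]
width: 0.631
```

```bash
python3 - <<'E'
from h import *
go(0.479,0.0125,0.043,2.3); shot('wrist','w19')
E
```

```text
t 21.30 pos [0.4794 0.0128 0.0438] yaw 2.28 tilt 0.13 F [ 0.2 -1.1 -2.3] w 0.631 q [-0.03  0.11  2.19  0.    0.84  1.51]
 slide mm [-0.4  0.3  0.8] ang [-0.   -0.13 -0.02]
```

View pics/w19.png

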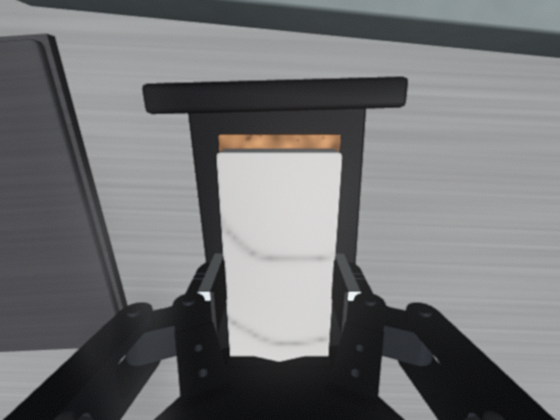

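arm_command:
  slide:
    - [0,0,0.001]
    - [0,0,0.001]
    - [0,0,0]
    - [0,0,0]
    - [0,0,0]
    - [0,0,0]
    - [0,0,0]
    - [0,0,0]
  angular:
    - [0,0,0]
    - [0,0,0]
    - [0,0,0]
    - [0,0,0]
    - [0,0,0]
    - [0,0,0]
    - [0,0,0]
    - [0,0,0]
  hand: [0.04,0.04,0.04,0.04,0.055,0.065,0.075,0.085]

```text
time: 22.15
tool_pos: [0.4812, 0.0128, 0.0432]
tcp_rot: [3.141, 0.063, 0.008]
wrist_force: [-0.7, -0.3, -0.4]
width: 0.99
```

```bash
python3 - <<'E'
from h import *
go(0.479,0.0125,0.13,2.3); shot('wrist','w20')
E
```

```text
t 22.15 pos [0.4812 0.0128 0.0432] yaw 2.28 tilt 0.31 F [-0.7 -0.3 -0.4] w 0.990 q [-0.03  0.11  2.19  0.    0.84  1.51]
 slide mm [ -1.7   0.2 -86.8] ang [ 0.01 -0.31 -0.02]
```

View pics/w20.png

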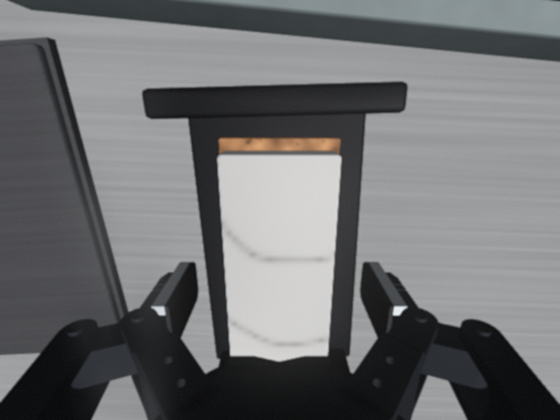

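arm_command:
  slide:
    - [0,0,-0.02]
    - [0,0,-0.04]
    - [0,0.005,-0.04]
    - [0,0.02,-0.03]
    - [0,0.03,-0.01]
    - [0,0.01,0]
    - [0,0,0]
    - [0,0,0]
  angular:
    - [0,0,0]
    - [0,0,0]
    - [0,0,0]
    - [0,0,0]
    - [0,0,0]
    - [0,0,0]
    - [0,0,0]
    - [0,0,0]
  hand: [0.085,0.085,0.085,0.085,0.085,0.085,0.085,0.085]

```text
time: 23.0
tool_pos: [0.4829, -0.0535, 0.1886]
tcp_rot: [3.141, 0.063, 0.008]
wrist_force: [0.1, -0.3, -0.1]
width: 0.994
```

```bash
cat > pile.py <<'E'
import sys
from det import *
# usage: name ztop_slab
show(); c,im=shot('wrist',sys.argv[1]); m=masks(im)
zs=[float(a) for a in sys.argv[2:]]
for n in ('white','brown'):
  for k in rects(m[n],250):
    if k.min()<=0 or k[:,0].max()>=559 or k[:,1].max()>=419: continue
    for z in zs:
        f=fit(c,k,z)
        if 100<f[2]<170 and f[3]>5: print(n,'z',z,k.mean(0).round(),f)
E
python3 pile.py w21 .05 .034 .028 .008;  python3 - <<'E'
from h import *
go(0.48,-0.282,0.15,-4.8)
E
```

```text
t 23.00 pos [ 0.4829 -0.0535  0.1886] yaw 2.31 tilt 0.31 F [ 0.1 -0.3 -0.1] w 0.994 q [-0.16 -0.06  2.06  0.    1.14  1.37]
white z 0.05 [212. 192.] (array([0.4797, 0.0119]), 2.1, 127.4, 54.2)
white z 0.034 [212. 192.] (array([0.4747, 0.0155]), 2.1, 134.8, 57.4)
white z 0.028 [212. 192.] (array([0.4729, 0.0169]), 2.1, 137.6, 58.6)
white z 0.008 [212. 192.] (array([0.4666, 0.0215]), 2.1, 146.9, 62.6)
brown z 0.05 [479. 191.] (array([ 0.4913, -0.2498]), -4.8, 119.7, 53.2)
brown z 0.034 [479. 191.] (array([ 0.4869, -0.2614]), -4.8, 126.7, 56.3)
brown z 0.028 [479. 191.] (array([ 0.4853, -0.2658]), -4.8, 129.3, 57.5)
brown z 0.008 [479. 191.] (array([ 0.48  , -0.2803]), -4.8, 138.1, 61.3)
t 23.05 pos [ 0.4826 -0.0533  0.1882] yaw 2.34 tilt 0.26 F [-0.4 -0.6  0.4] w 0.999 q [-0.16 -0.06  2.06  0.    1.14  1.37]
 slide mm [-12.1 228.4  38.3] ang [ 0.01 -0.26  7.14]
```

View pics/w21.png

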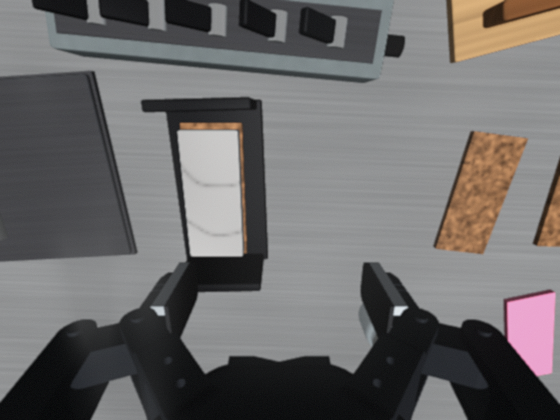

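arm_command:
  slide:
    - [-0.001,0.025,0]
    - [-0.001,0.035,0]
    - [-0.001,0.04,0]
    - [0,0.04,0]
    - [0.003,0.04,0.005]
    - [0.003,0.025,0.01]
    - [0,0.01,0.01]
    - [0,0,0]
  angular:
    - [0,0,1]
    - [0,0,1.5]
    - [0,0,1.5]
    - [0,0,1.5]
    - [0,0,1]
    - [0,0,0.5]
    - [0,0,0]
    - [0,0,0]
  hand: [0.085,0.085,0.085,0.085,0.085,0.085,0.085,0.085]

```text
time: 23.85
tool_pos: [0.4779, -0.2647, 0.1507]
tcp_rot: [-3.128, 0.118, 0.017]
wrist_force: [-1.3, 0.4, -0.4]
width: 0.996
```

```bash
python3 look.py w22;  python3 - <<'E'
from h import *
go(0.48,-0.281,0.05,-4.8)
E
```

```text
t 23.85 pos [ 0.4779 -0.2647  0.1507] yaw -4.34 tilt 0.88 F [-1.3  0.4 -0.4] w 0.996 q [-0.55  0.1   1.96  0.    1.09  1.09]
brown [298. 183.] (array([ 0.4799, -0.2824]), -5.0, 138.3, 58.6)
brown [414. 163.] (array([ 0.4918, -0.3952]), 1.7, 138.5, 59.9)
t 23.90 pos [ 0.4782 -0.2641  0.1513] yaw -4.30 tilt 0.86 F [-0.2 -0.5  0.2] w 0.997 q [-0.55  0.1   1.96  0.01  1.09  1.09]
 slide mm [  4.1  17.7 101.1] ang [-0.6   0.61  0.5 ]
```

View pics/w22.png

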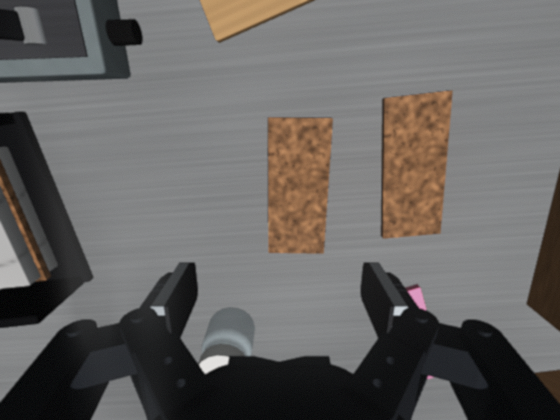

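arm_command:
  slide:
    - [0.002,0.008,0.01]
    - [0.001,0.006,0.02]
    - [0,0.003,0.03]
    - [0,0,0.03]
    - [0,0,0.02]
    - [0,0,0.005]
    - [0,0,0]
    - [0,0,0]
  angular:
    - [-0.6,0.5,0.4]
    - [0,0,0.2]
    - [0,0,0]
    - [0,0,0]
    - [0,0,0]
    - [0,0,0]
    - [0,0,0]
    - [0,0,0]
  hand: [0.085,0.085,0.085,0.085,0.085,0.085,0.085,0.085]

```text
time: 24.7
tool_pos: [0.4836, -0.2688, 0.0359]
tcp_rot: [-3.136, 0.115, -0.002]
wrist_force: [-0.2, -1.2, -0.6]
width: 0.996
```

```bash
python3 - <<'E'
from h import *
go(0.48,-0.282,0.004,-5)
E
```

```text
t 24.70 pos [ 0.4836 -0.2688  0.0359] yaw -4.20 tilt 0.18 F [-0.2 -1.2 -0.6] w 0.996 q [-0.55  0.25  2.04  0.    0.86  1.09]
 slide mm [-2.6 13.5 31.8] ang [-0.18 -0.05  0.8 ]
```

arm_command:
  slide:
    - [-0.001,0.006,0]
    - [-0.001,0.005,0]
    - [0,0.003,0]
    - [0,0,0.01]
    - [0,0,0.01]
    - [0,0,0.008]
    - [0,0,0.001]
    - [0,0,0]
  angular:
    - [0,0,0.5]
    - [0,0,0.3]
    - [0,0,0]
    - [0,0,0]
    - [0,0,0]
    - [0,0,0]
    - [0,0,0]
    - [0,0,0]
  hand: [0.085,0.085,0.085,0.085,0.085,0.085,0.085,0.085]

```text
time: 25.5
tool_pos: [0.483, -0.2857, 0.0085]
tcp_rot: [3.138, -0.14, 0.011]
wrist_force: [0.6, 0.9, -1.4]
width: 0.997
```

```bash
python3 - <<'E'
from h import *
go(0.48,-0.282,0.004,-5)
E
```

```text
t 25.50 pos [ 0.483  -0.2857  0.0085] yaw -5.10 tilt 0.41 F [ 0.6  0.9 -1.4] w 0.997 q [-0.58  0.3   2.04  0.    0.8   1.08]
 slide mm [-3.3 -3.4  4.4] ang [ 0.01 -0.41 -0.1 ]
```

arm_command:
  slide:
    - [-0.003,-0.003,0.003]
    - [0,0,0.001]
    - [0,0,0]
    - [0,0,0]
    - [0,0,0]
    - [0,0,0]
    - [0,0,0]
    - [0,0,0]
  angular:
    - [0,-0.4,-0.1]
    - [0,0,0]
    - [0,0,0]
    - [0,0,0]
    - [0,0,0]
    - [0,0,0]
    - [0,0,0]
    - [0,0,0]
  hand: [0.085,0.085,0.075,0.065,0.05,0.04,0.04,0.04]
  squeeze: 45

```text
time: 26.3
tool_pos: [0.4809, -0.2822, 0.0051]
tcp_rot: [3.138, -0.136, 0.001]
wrist_force: [-1.0, -0.0, -0.2]
width: 0.689
```

```bash
python3 - <<'E'
from h import *
go(0.48,-0.282,0.004,-5); shot('wrist','w23')
E
```

```text
t 26.30 pos [ 0.4809 -0.2822  0.0051] yaw -4.96 tilt 0.07 F [-1.  -0.  -0.2] w 0.689 q [-0.58  0.3   2.04 -0.    0.8   1.08]
 slide mm [-0.9 -0.1  1.1] ang [ 0.05 -0.05  0.04]
```

View pics/w23.png

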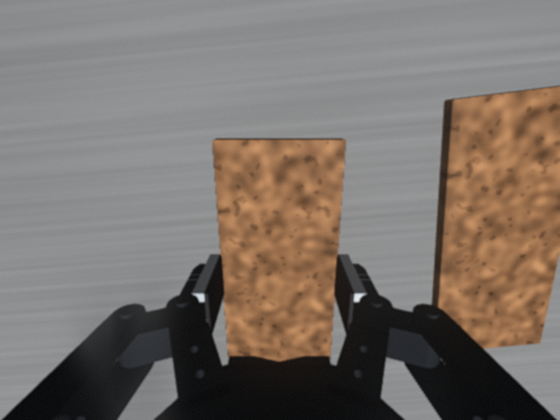

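arm_command:
  slide:
    - [0,0,-0.02]
    - [0,0,-0.035]
    - [0,0,-0.04]
    - [-0.002,-0.02,-0.03]
    - [-0.003,-0.035,-0.02]
    - [-0.003,-0.04,0]
    - [-0.002,-0.04,0]
    - [0,-0.04,0]
  angular:
    - [0,0,0]
    - [0,0,0]
    - [0,0,0]
    - [0,0,-1]
    - [0,0,-1.5]
    - [0,0,-1.5]
    - [0,0,-1.5]
    - [0,0,-1]
  hand: [0.04,0.04,0.04,0.04,0.04,0.04,0.04,0.04]

```text
time: 27.15
tool_pos: [0.4773, -0.1057, 0.1561]
tcp_rot: [3.141, 0.035, 0.004]
wrist_force: [0.5, 0.4, -0.6]
width: 0.683
```

```bash
python3 - <<'E'
from h import *
go(0.48,0.0125,0.16,2.2); 
E
```

```text
t 27.15 pos [ 0.4773 -0.1057  0.1561] yaw 1.27 tilt 0.16 F [ 0.5  0.4 -0.6] w 0.683 q [-0.27 -0.02  2.08  0.    1.08  1.28]
 slide mm [   5.3 -118.1   -3.9] ang [ 0.01 -0.16 -0.93]
```

arm_command:
  slide:
    - [0.001,-0.04,0]
    - [0.001,-0.035,0]
    - [0.001,-0.02,0.005]
    - [0,-0.005,0.015]
    - [0,0,0.025]
    - [0,0,0.02]
    - [0,0,0.005]
    - [0,0,0]
  angular:
    - [0,0,-0.5]
    - [0,0,-0.4]
    - [0,0,0]
    - [0,0,0]
    - [0,0,0]
    - [0,0,0]
    - [0,0,0]
    - [0,0,0]
  hand: [0.04,0.04,0.04,0.04,0.04,0.04,0.04,0.04]

```text
time: 27.95
tool_pos: [0.477, 0.0045, 0.086]
tcp_rot: [-3.14, -0.073, -0.012]
wrist_force: [0.5, -0.0, -0.2]
width: 0.681
```

```bash
python3 - <<'E'
from h import *
go(0.48,0.0125,0.056,2.2); shot('wrist','w24')
E
```

```text
t 27.95 pos [0.477  0.0045 0.086 ] yaw 2.68 tilt 0.45 F [ 0.5 -0.  -0.2] w 0.681 q [-0.04  0.04  2.17  0.    0.93  1.48]
 slide mm [ 3.1 -7.9 30. ] ang [-0.06 -0.44  0.48]
```

View pics/w24.png

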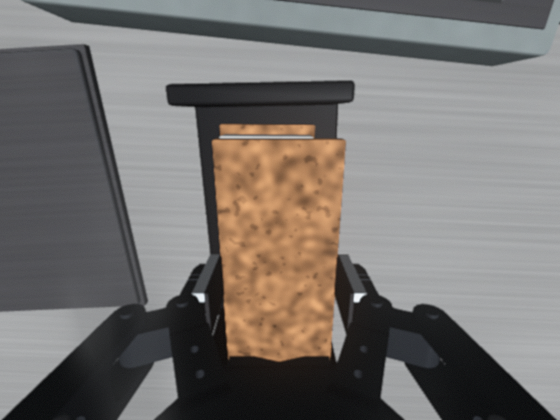

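arm_command:
  slide:
    - [0.002,-0.004,0.003]
    - [0.001,-0.003,0.004]
    - [0,-0.001,0.006]
    - [0,0,0.006]
    - [0,0,0.004]
    - [0,0,0]
    - [0,0,0]
    - [0,0,0]
  angular:
    - [0,-0.4,0.4]
    - [0,0,0]
    - [0,0,0]
    - [0,0,0]
    - [0,0,0]
    - [0,0,0]
    - [0,0,0]
    - [0,0,0]
  hand: [0.04,0.04,0.04,0.04,0.04,0.04,0.04,0.04]

```text
time: 28.8
tool_pos: [0.483, 0.0126, 0.0646]
tcp_rot: [-3.14, -0.059, -0.01]
wrist_force: [-0.6, -0.9, 0.9]
width: 0.683
```

```bash
python3 - <<'E'
from h import *
go(0.48,0.0125,0.056,2.2)
E
```

```text
t 28.80 pos [0.483  0.0126 0.0646] yaw 2.17 tilt 0.36 F [-0.6 -0.9  0.9] w 0.683 q [-0.03  0.08  2.17  0.    0.88  1.51]
 slide mm [-3.1  0.   8.6] ang [-0.03 -0.36 -0.03]
```

arm_command:
  slide:
    - [-0.002,0,0.003]
    - [-0.002,0,0.003]
    - [0,0,0.002]
    - [0,0,0]
    - [0,0,0]
    - [0,0,0]
    - [0,0,0]
    - [0,0,0]
  angular:
    - [0,-0.3,0]
    - [0,0,0]
    - [0,0,0]
    - [0,0,0]
    - [0,0,0]
    - [0,0,0]
    - [0,0,0]
    - [0,0,0]
  hand: [0.04,0.04,0.04,0.04,0.04,0.04,0.04,0.04]

```text
time: 29.6
tool_pos: [0.479, 0.0123, 0.0564]
tcp_rot: [-3.141, -0.059, -0.002]
wrist_force: [-0.1, -0.2, 0.4]
width: 0.684
```

```bash
python3 - <<'E'
from h import *
go(0.48,0.0125,0.0555,2.2)
E
```

```text
t 29.60 pos [0.479  0.0123 0.0564] yaw 2.16 tilt 0.09 F [-0.1 -0.2  0.4] w 0.684 q [-0.03  0.09  2.18  0.    0.87  1.51]
 slide mm [ 1.  -0.1  0.9] ang [-0.03 -0.08 -0.04]
```

arm_command:
  slide:
    - [0.001,0,0.001]
    - [0,0,0]
    - [0,0,0]
    - [0,0,0]
    - [0,0,0]
    - [0,0,-0.02]
    - [0,0,-0.04]
    - [0,-0.015,-0.035]
  angular:
    - [0,0,0]
    - [0,0,0]
    - [0,0,0]
    - [0,0,0]
    - [0,0,0]
    - [0,0,0]
    - [0,0,0]
    - [0,0,0]
  hand: [0.04,0.055,0.065,0.075,0.085,0.085,0.085,0.085]

```text
time: 30.4
tool_pos: [0.4745, 0.0266, 0.147]
tcp_rot: [-3.141, -0.057, 0.019]
wrist_force: [0.5, 0.4, 0.6]
width: 0.995
```

arm_command:
  slide:
    - [0,-0.03,-0.02]
    - [0,-0.04,0]
    - [0,-0.04,0]
    - [0,-0.04,0]
    - [0,-0.04,0]
    - [0,-0.03,0]
    - [0,-0.01,0]
    - [0,0,0]
  angular:
    - [0,0,0]
    - [0,0,0]
    - [0,0,0]
    - [0,0,0]
    - [0,0,-0.5]
    - [0,0,-0.5]
    - [0,0,0]
    - [0,0,0]
  hand: [0.085,0.085,0.085,0.085,0.085,0.085,0.085,0.085]

```text
time: 31.2
tool_pos: [0.4716, 0.2663, 0.1778]
tcp_rot: [-3.137, -0.082, -0.01]
wrist_force: [-0.4, 0.2, 0.2]
width: 0.995
```

```bash
python3 pile.py w25 .028 .058;  python3 - <<'E'
from h import *
go(0.4737,0.292,0.05,3)
E
```

```text
t 31.20 pos [0.4716 0.2663 0.1778] yaw 2.98 tilt 0.42 F [-0.4  0.2  0.2] w 0.995 q [0.47 0.06 1.96 0.   1.12 1.99]
white z 0.058 [277. 287.] (array([0.3832, 0.2601]), -87.7, 166.9, 40.5)
white z 0.028 [438. 275.] (array([0.3789, 0.0797]), 41.1, 129.7, 67.7)
white z 0.058 [438. 275.] (array([0.3973, 0.0997]), 41.1, 116.1, 60.6)
white z 0.028 [253. 185.] (array([0.4737, 0.2929]), 3.0, 127.3, 55.1)
white z 0.058 [253. 185.] (array([0.4821, 0.2904]), 3.0, 113.9, 49.3)
white z 0.028 [147. 168.] (array([0.4855, 0.3984]), 5.6, 128.8, 55.4)
white z 0.058 [147. 168.] (array([0.4927, 0.3848]), 5.6, 115.2, 49.6)
white z 0.028 [187.  75.] (array([0.5795, 0.3546]), -87.0, 100.2, 14.9)
t 31.25 pos [0.4716 0.2655 0.1777] yaw 2.94 tilt 0.40 F [-0.1 -0.4 -0.8] w 0.992 q [0.47 0.05 1.96 0.   1.12 1.99]
 slide mm [  2.7 -26.  127.8] ang [-0.17 -0.36 -0.06]
```

View pics/w25.png

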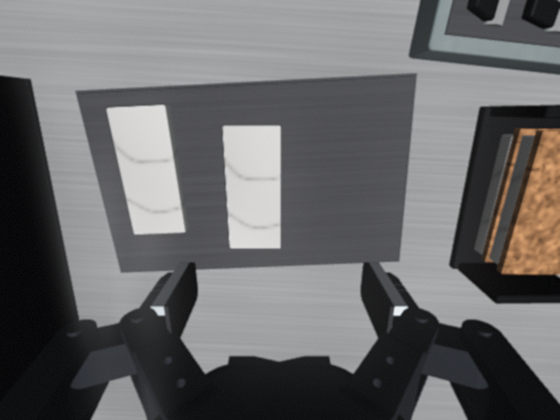

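arm_command:
  slide:
    - [0,-0.012,0.005]
    - [0,-0.01,0.02]
    - [0,-0.005,0.03]
    - [0,0,0.035]
    - [0,0,0.03]
    - [0,0,0.005]
    - [0,0,0]
    - [0,0,0]
  angular:
    - [0,-0.3,0]
    - [0,0,0]
    - [0,0,0]
    - [0,0,0]
    - [0,0,0]
    - [0,0,0]
    - [0,0,0]
    - [0,0,0]
  hand: [0.085,0.085,0.085,0.085,0.085,0.085,0.085,0.085]

```text
time: 32.05
tool_pos: [0.4739, 0.2883, 0.0499]
tcp_rot: [-3.138, -0.061, -0.004]
wrist_force: [-0.1, -0.6, -0.2]
width: 0.998
```

```bash
python3 look.py w26
python3 - <<'E'
from h import *
go(0.4737,0.293,0.019,3)
E
```

```text
t 32.05 pos [0.4739 0.2883 0.0499] yaw 2.22 tilt 0.24 F [-0.1 -0.6 -0.2] w 0.998 q [0.5  0.23 2.03 0.   0.88 2.03]
white [271. 237.] (array([0.4737, 0.2926]), 3.0, 129.1, 55.4)
white [ 85. 206.] (array([0.4856, 0.3981]), 5.5, 129.0, 55.8)
t 32.10 pos [0.4743 0.2886 0.0504] yaw 2.22 tilt 0.31 F [-0.4 -0.2  0.4] w 0.993 q [0.5  0.23 2.03 0.   0.88 2.03]
 slide mm [-0.6 -4.3 31.5] ang [-0.21 -0.23 -0.78]
```

View pics/w26.png

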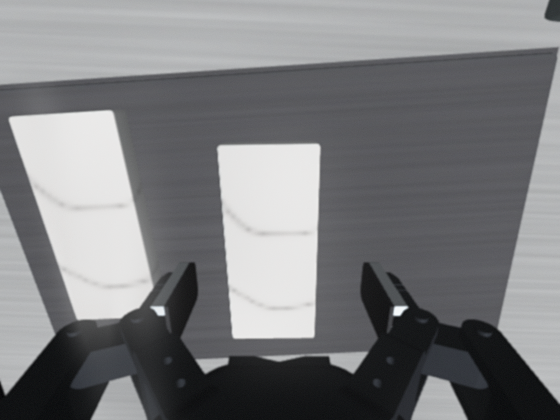

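arm_command:
  slide:
    - [0,-0.002,0]
    - [0,-0.001,0.003]
    - [-0.001,0,0.01]
    - [-0.001,0,0.012]
    - [-0.001,0,0.008]
    - [0,0,0]
    - [0,0,0]
    - [0,0,0]
  angular:
    - [-0.2,-0.2,-0.8]
    - [0,0,0]
    - [0,0,0]
    - [0,0,0]
    - [0,0,0]
    - [0,0,0]
    - [0,0,0]
    - [0,0,0]
  hand: [0.085,0.085,0.085,0.085,0.085,0.085,0.085,0.085]

```text
time: 32.9
tool_pos: [0.4739, 0.2934, 0.0187]
tcp_rot: [-3.137, -0.085, -0.01]
wrist_force: [-0.2, 0.7, 0.7]
width: 0.996
```

Run:
```python
from h import *
go(0.4737,0.2927,0.019,3)
```

```text
t 32.90 pos [0.4739 0.2934 0.0187] yaw 3.09 tilt 0.42 F [-0.2  0.7  0.7] w 0.996 q [ 0.51  0.28  2.04 -0.    0.82  2.03]
 slide mm [-0.2  0.7 -0.3] ang [-0.17 -0.38  0.09]
```

arm_command:
  slide:
    - [0,0,0]
    - [0,0,0]
    - [0,0,0]
    - [0,0,0]
    - [0,0,0]
    - [0,0,0]
    - [0,0,0]
    - [0,0,0]
  angular:
    - [-0.2,-0.4,0]
    - [0,0,0]
    - [0,0,0]
    - [0,0,0]
    - [0,0,0]
    - [0,0,0]
    - [0,0,0]
    - [0,0,0]
  hand: [0.085,0.075,0.065,0.055,0.045,0.04,0.04,0.04]
  squeeze: 90

```text
time: 33.7
tool_pos: [0.4749, 0.2938, 0.0203]
tcp_rot: [-3.14, -0.085, -0.002]
wrist_force: [-0.3, 0.7, -0.3]
width: 0.627
```

Run:
```python
from h import *
go(0.4737,0.2927,0.019,3)
```

```text
t 33.70 pos [0.4749 0.2938 0.0203] yaw 3.09 tilt 0.08 F [-0.3  0.7 -0.3] w 0.627 q [ 0.51  0.28  2.03 -0.    0.83  2.03]
 slide mm [-1.3  1.1  1.3] ang [-0.01 -0.08  0.09]
```

arm_command:
  slide:
    - [0,0,-0.02]
    - [0,0,-0.035]
    - [0,0,-0.04]
    - [0,0.02,-0.035]
    - [0,0.035,-0.015]
    - [0,0.04,0]
    - [0,0.045,0]
    - [0,0.045,0]
  angular:
    - [0,0,0]
    - [0,0,0]
    - [0,0,0]
    - [0,0,0]
    - [0,0,0.5]
    - [0,0,0.4]
    - [0,0,0]
    - [0,0,0]
  hand: [0.04,0.04,0.04,0.04,0.04,0.04,0.04,0.04]

```text
time: 34.5
tool_pos: [0.4798, 0.1065, 0.1658]
tcp_rot: [3.137, 0.074, -0.01]
wrist_force: [1.4, -0.8, -2.5]
width: 0.626
```

Run:
```python
from h import *
go(0.4805,0.0125,0.16,2.2); shot('wrist','w27')
```

```text
t 34.50 pos [0.4798 0.1065 0.1658] yaw 2.71 tilt 0.42 F [ 1.4 -0.8 -2.5] w 0.626 q [ 0.17 -0.02  2.06 -0.    1.11  1.69]
 slide mm [-3.7 93.9  6.1] ang [0.21 0.36 0.51]
```

View pics/w27.png

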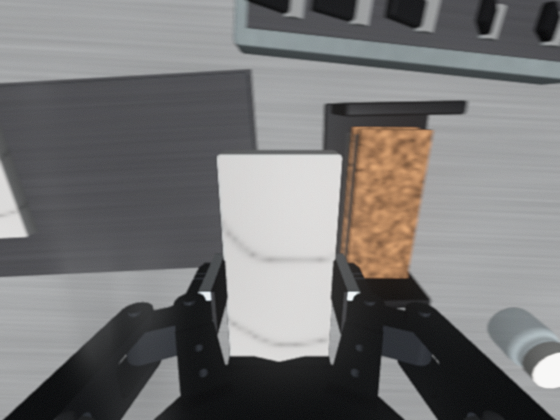

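arm_command:
  slide:
    - [0,0.035,0]
    - [0,0.03,0]
    - [0,0.015,0.005]
    - [0,0.006,0.015]
    - [0,0,0.025]
    - [0,0,0.02]
    - [0,0,0.005]
    - [0,0,0]
  angular:
    - [0.2,0.3,0.3]
    - [0,0,0.2]
    - [0,0,0]
    - [0,0,0]
    - [0,0,0]
    - [0,0,0]
    - [0,0,0]
    - [0,0,0]
  hand: [0.04,0.04,0.04,0.04,0.04,0.04,0.04,0.04]

```text
time: 35.35
tool_pos: [0.4784, 0.007, 0.0896]
tcp_rot: [3.135, 0.043, -0.013]
wrist_force: [-0.0, 0.5, -2.7]
width: 0.628
```

Run:
```python
from h import *
go(0.4805,0.0125,0.067,2.2); shot('wrist','w28')
```

```text
t 35.35 pos [0.4784 0.007  0.0896] yaw 1.58 tilt 0.60 F [-0.   0.5 -2.7] w 0.628 q [-0.03  0.05  2.15 -0.01  0.95  1.52]
 slide mm [ 2.4 -5.6 22.5] ang [ 0.35  0.49 -0.62]
```

View pics/w28.png

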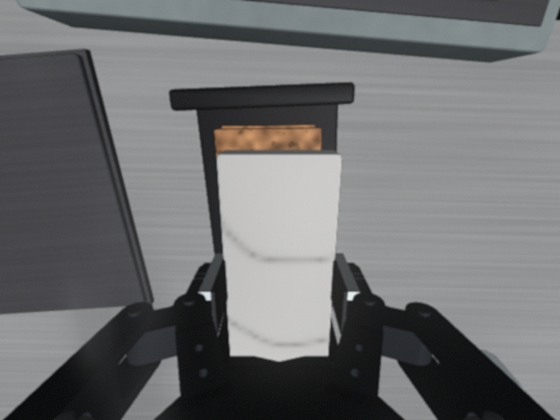

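arm_command:
  slide:
    - [0,-0.003,0.003]
    - [0,-0.002,0.005]
    - [0,0,0.006]
    - [0,0,0.003]
    - [0,0,0]
    - [0,0,0]
    - [0,0,0]
    - [0,0,0]
  angular:
    - [0.3,0.4,-0.6]
    - [0,0,0]
    - [0,0,0]
    - [0,0,0]
    - [0,0,0]
    - [0,0,0]
    - [0,0,0]
    - [0,0,0]
  hand: [0.04,0.04,0.04,0.04,0.04,0.04,0.04,0.04]

```text
time: 36.2
tool_pos: [0.4814, 0.0132, 0.0751]
tcp_rot: [3.14, 0.064, 0.009]
wrist_force: [0.3, -0.4, -3.3]
width: 0.63
```

Run:
```python
from h import *
go(0.4805,0.0125,0.067,2.2)
```

```text
t 36.20 pos [0.4814 0.0132 0.0751] yaw 2.32 tilt 0.35 F [ 0.3 -0.4 -3.3] w 0.630 q [-0.02  0.06  2.17 -0.    0.91  1.51]
 slide mm [-1.   0.6  8.1] ang [ 0.04 -0.34  0.12]
```

arm_command:
  slide:
    - [-0.001,0,0.003]
    - [-0.001,0,0.003]
    - [0,0,0.001]
    - [0,0,0]
    - [0,0,0]
    - [0,0,0]
    - [0,0,0]
    - [0,0,0]
  angular:
    - [0,-0.3,0.1]
    - [0,0,0]
    - [0,0,0]
    - [0,0,0]
    - [0,0,0]
    - [0,0,0]
    - [0,0,0]
    - [0,0,0]
  hand: [0.04,0.04,0.04,0.04,0.04,0.04,0.04,0.04]

```text
time: 37.0
tool_pos: [0.4794, 0.0129, 0.0677]
tcp_rot: [3.14, 0.06, 0.001]
wrist_force: [-0.4, -0.4, -3.1]
width: 0.627
```

Run:
```python
from h import *
go(0.4805,0.0125,0.0665,2.2)
```

```text
t 37.00 pos [0.4794 0.0129 0.0677] yaw 2.19 tilt 0.06 F [-0.4 -0.4 -3.1] w 0.627 q [-0.02  0.07  2.17 -0.    0.89  1.51]
 slide mm [1.  0.5 1.2] ang [ 0.05 -0.04 -0.01]
```

Land, release, lift, then look at the pile.

arm_command:
  slide:
    - [0.001,0,0.001]
    - [0,0,0.001]
    - [0,0,0]
    - [0,0,0]
    - [0,0,0]
    - [0,0,0]
    - [0,0,0]
    - [0,0,-0.015]
  angular:
    - [0,0,0]
    - [0,0,0]
    - [0,0,0]
    - [0,0,0]
    - [0,0,0]
    - [0,0,0]
    - [0,0,0]
    - [0,0,0]
  hand: [0.04,0.04,0.04,0.055,0.065,0.075,0.085,0.085]

```text
time: 37.8
tool_pos: [0.4807, 0.013, 0.0808]
tcp_rot: [3.14, 0.06, 0.001]
wrist_force: [-1.3, 0.7, -0.2]
width: 0.995
```

arm_command:
  slide:
    - [0,0,-0.03]
    - [0,0,-0.04]
    - [0,0.01,-0.035]
    - [0,0.025,-0.01]
    - [0,0.025,0]
    - [0,0.01,0]
    - [0,0,0]
    - [0,0,0]
  angular:
    - [0,0,0]
    - [0,0,0]
    - [0,0,0]
    - [0,0,0]
    - [0,0,0]
    - [0,0,0]
    - [0,0,0]
    - [0,0,0]
  hand: [0.085,0.085,0.085,0.085,0.085,0.085,0.085,0.085]

```text
time: 38.6
tool_pos: [0.4855, -0.0584, 0.2043]
tcp_rot: [3.14, 0.061, 0.012]
wrist_force: [-0.7, -0.2, 0.1]
width: 0.996
```

```bash
python3 pile.py w29 .074 .008;  python3 - <<'E'
from h import *
go(0.492,-0.395,0.14,1.7)
E
```

```text
t 38.60 pos [ 0.4855 -0.0584  0.2043] yaw 2.23 tilt 0.44 F [-0.7 -0.2  0.1] w 0.996 q [-0.17 -0.07  2.04  0.    1.17  1.36]
white z 0.074 [204. 196.] (array([0.4809, 0.0125]), 2.1, 126.5, 55.0)
white z 0.008 [204. 196.] (array([0.4594, 0.0294]), 2.1, 157.9, 68.6)
brown z 0.074 [227. 173.] (array([0.4856, 0.0062]), 2.3, 133.0, 59.7)
brown z 0.008 [227. 173.] (array([0.4653, 0.0216]), 2.3, 166.2, 74.5)
t 38.65 pos [ 0.4854 -0.0582  0.2041] yaw 2.26 tilt 0.41 F [0.4 0.5 0. ] w 0.992 q [-0.17 -0.07  2.04 -0.    1.17  1.36]
 slide mm [ -7.1 336.7  64.6] ang [ 0.09 -0.4   0.56]
```

View pics/w29.png

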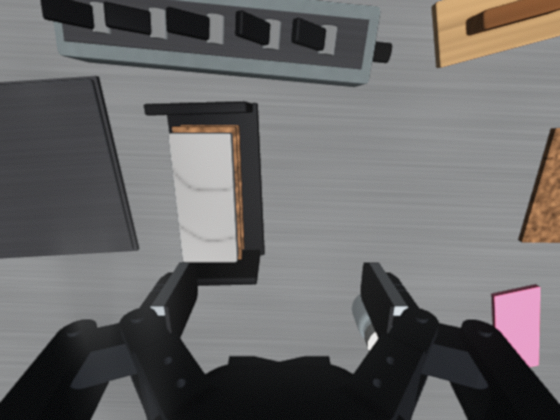

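arm_command:
  slide:
    - [0,0.03,0]
    - [0,0.04,0]
    - [0,0.045,0]
    - [0,0.045,0]
    - [0,0.045,0.005]
    - [0,0.045,0.01]
    - [0,0.04,0.015]
    - [0,0.02,0.01]
  angular:
    - [0,-0.3,0]
    - [0,0,0]
    - [0,0,0]
    - [0,0,0]
    - [0,0,0]
    - [0,0,0]
    - [0,0,0]
    - [0,0,0]
  hand: [0.085,0.085,0.085,0.085,0.085,0.085,0.085,0.085]

```text
time: 39.45
tool_pos: [0.5013, -0.3671, 0.158]
tcp_rot: [-3.135, -0.086, 0.002]
wrist_force: [-0.5, 0.5, 0.8]
width: 0.997
```

```bash
python3 look.py w30;  python3 - <<'E'
from h import *
go(0.492,-0.395,0.05,1.7)
E
```

```text
t 39.45 pos [ 0.5013 -0.3671  0.158 ] yaw 3.13 tilt 0.31 F [-0.5  0.5  0.8] w 0.997 q [-0.67  0.23  1.8   0.    1.11  0.84]
brown [308. 197.] (array([ 0.4923, -0.3968]), 1.7, 138.0, 58.3)
t 39.50 pos [ 0.5007 -0.3686  0.1561] yaw 3.09 tilt 0.33 F [ 0.4 -2.7 -1.2] w 0.992 q [-0.68  0.23  1.8   0.    1.11  0.84]
 slide mm [ -9.8  26.4 106. ] ang [-0.29  0.17  1.39]
```

View pics/w30.png

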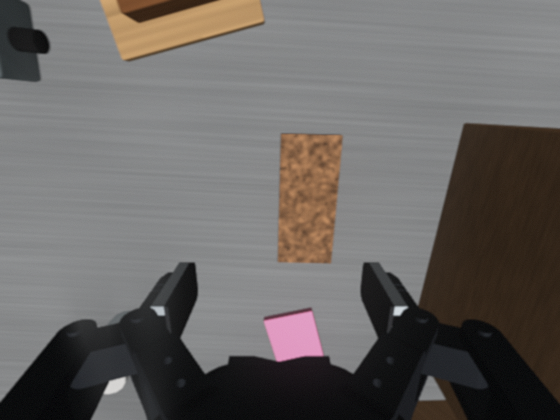

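arm_command:
  slide:
    - [-0.003,0.01,0.005]
    - [-0.003,0.01,0.02]
    - [-0.002,0.005,0.025]
    - [-0.002,0.001,0.03]
    - [0,0,0.02]
    - [0,0,0.005]
    - [0,0,0]
    - [0,0,0]
  angular:
    - [-0.3,0.2,1]
    - [0,0,0.4]
    - [0,0,0]
    - [0,0,0]
    - [0,0,0]
    - [0,0,0]
    - [0,0,0]
    - [0,0,0]
  hand: [0.085,0.085,0.085,0.085,0.085,0.085,0.085,0.085]

```text
time: 40.3
tool_pos: [0.4929, -0.3893, 0.0453]
tcp_rot: [-3.138, -0.048, 0.002]
wrist_force: [0.1, -0.1, -0.2]
width: 0.992
```

```bash
python3 look.py w31;  python3 - <<'E'
from h import *
go(0.492,-0.396,0.004,1.7)
E
```

```text
t 40.30 pos [ 0.4929 -0.3893  0.0453] yaw 1.75 tilt 0.19 F [ 0.1 -0.1 -0.2] w 0.992 q [-0.71  0.36  1.87  0.    0.92  0.83]
brown [289. 228.] (array([ 0.4921, -0.3964]), 1.8, 138.5, 58.9)
t 40.35 pos [ 0.4931 -0.3895  0.0456] yaw 1.75 tilt 0.16 F [-0.3 -0.1  0.3] w 0.991 q [-0.71  0.36  1.87  0.    0.92  0.83]
 slide mm [-1.3  6.6 41.6] ang [-0.15  0.04  0.05]
```

View pics/w31.png

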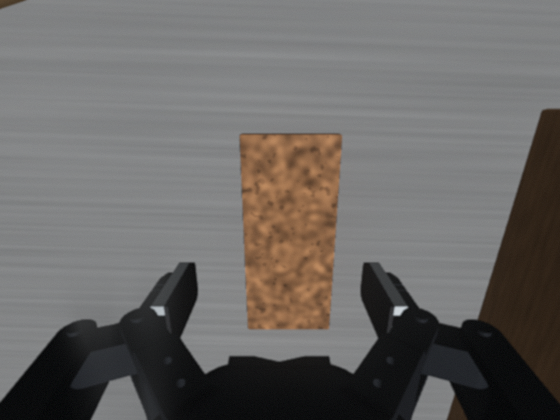

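arm_command:
  slide:
    - [-0.001,0.003,0.005]
    - [-0.001,0.003,0.01]
    - [0,0,0.013]
    - [0,0,0.01]
    - [0,0,0.003]
    - [0,0,0]
    - [0,0,0]
    - [0,0,0]
  angular:
    - [-0.1,0,0]
    - [0,0,0]
    - [0,0,0]
    - [0,0,0]
    - [0,0,0]
    - [0,0,0]
    - [0,0,0]
    - [0,0,0]
  hand: [0.085,0.085,0.085,0.085,0.085,0.085,0.085,0.085]

```text
time: 41.15
tool_pos: [0.4931, -0.3976, 0.0041]
tcp_rot: [3.138, 0.048, 0.005]
wrist_force: [0.4, -0.2, -0.3]
width: 0.994
```

```bash
python3 - <<'E'
from h import *
go(0.492,-0.396,0.004,1.7)
E
```

```text
t 41.15 pos [ 0.4931 -0.3976  0.0041] yaw 1.74 tilt 0.24 F [ 0.4 -0.2 -0.3] w 0.994 q [-0.72  0.42  1.88 -0.    0.84  0.82]
 slide mm [-1.  -1.7  0.1] ang [ 0.16 -0.17  0.04]
```

arm_command:
  slide:
    - [-0.001,-0.001,0]
    - [0,0,0]
    - [0,0,0]
    - [0,0,0]
    - [0,0,0]
    - [0,0,0]
    - [0,0,0]
    - [0,0,0]
  angular:
    - [0.1,-0.1,0]
    - [0,0,0]
    - [0,0,0]
    - [0,0,0]
    - [0,0,0]
    - [0,0,0]
    - [0,0,0]
    - [0,0,0]
  hand: [0.085,0.075,0.065,0.055,0.045,0.04,0.04,0.04]
  squeeze: 45

```text
time: 41.95
tool_pos: [0.4931, -0.3975, 0.0062]
tcp_rot: [3.138, 0.048, 0.006]
wrist_force: [0.3, 0.4, -0.2]
width: 0.677
```

```bash
python3 - <<'E'
from h import *
go(0.492,-0.396,0.004,1.7); shot('wrist','w32')
E
```

```text
t 41.95 pos [ 0.4931 -0.3975  0.0062] yaw 1.76 tilt 0.28 F [ 0.3  0.4 -0.2] w 0.677 q [-0.72  0.42  1.88  0.    0.85  0.82]
 slide mm [-1.1 -1.5  2.2] ang [ 0.19 -0.21  0.05]
```

View pics/w32.png

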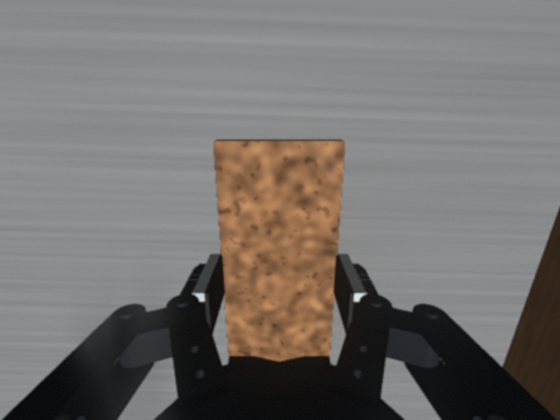

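arm_command:
  slide:
    - [0,0,-0.02]
    - [0,0,-0.035]
    - [0,0,-0.04]
    - [0,-0.02,-0.04]
    - [0,-0.035,-0.02]
    - [0,-0.045,0]
    - [0,-0.045,0]
    - [0,-0.045,0]
  angular:
    - [0.2,-0.2,0]
    - [0,0,0]
    - [0,0,0]
    - [0,0,0]
    - [0,0,0]
    - [0,0,0]
    - [0,0,0]
    - [0,0,0]
  hand: [0.04,0.04,0.04,0.04,0.04,0.04,0.04,0.04]

```text
time: 42.8
tool_pos: [0.4878, -0.2071, 0.1672]
tcp_rot: [-3.14, -0.034, -0.003]
wrist_force: [0.8, 0.8, -0.0]
width: 0.682
```

```bash
python3 - <<'E'
from h import *
go(0.4805,0.0125,0.16,2.2)
E
```

```text
t 42.80 pos [ 0.4878 -0.2071  0.1672] yaw 1.25 tilt 0.12 F [ 0.8  0.8 -0. ] w 0.682 q [-0.45  0.05  1.99  0.    1.1   1.1 ]
 slide mm [  -2.5 -219.7    7.4] ang [-0.05 -0.1  -0.95]
```

arm_command:
  slide:
    - [0,-0.03,0]
    - [0,-0.04,0]
    - [0,-0.045,0]
    - [0,-0.04,0]
    - [0,-0.03,0]
    - [0,-0.015,0.005]
    - [0,0,0.015]
    - [0,0,0.005]
  angular:
    - [0,0,-0.5]
    - [0,0,-0.4]
    - [0,0,0]
    - [0,0,0]
    - [0,0,0]
    - [0,0,0]
    - [0,0,0]
    - [0,0,0]
  hand: [0.04,0.04,0.04,0.04,0.04,0.04,0.04,0.04]

```text
time: 43.6
tool_pos: [0.4789, 0.0069, 0.1438]
tcp_rot: [-3.138, -0.07, -0.011]
wrist_force: [-0.1, -0.8, -0.0]
width: 0.682
```

```bash
python3 - <<'E'
from h import *
go(0.4805,0.0125,0.09,2.2); shot('wrist','w33')
E
```

```text
t 43.60 pos [0.4789 0.0069 0.1438] yaw 2.55 tilt 0.43 F [-0.1 -0.8 -0. ] w 0.682 q [-0.04 -0.03  2.12  0.    1.05  1.49]
 slide mm [ 1.5 -5.4 53.8] ang [-0.13 -0.41  0.35]
```

View pics/w33.png

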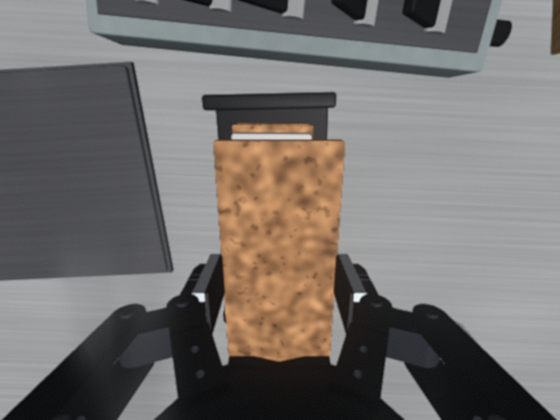

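arm_command:
  slide:
    - [0.001,-0.003,0.005]
    - [0,-0.002,0.01]
    - [0,0,0.015]
    - [0,0,0.015]
    - [0,0,0.008]
    - [0,0,0]
    - [0,0,0]
    - [0,0,0]
  angular:
    - [-0.1,-0.4,0.3]
    - [0,0,0]
    - [0,0,0]
    - [0,0,0]
    - [0,0,0]
    - [0,0,0]
    - [0,0,0]
    - [0,0,0]
  hand: [0.04,0.04,0.04,0.04,0.04,0.04,0.04,0.04]

```text
time: 44.45
tool_pos: [0.4818, 0.0098, 0.0888]
tcp_rot: [-3.141, -0.052, -0.003]
wrist_force: [-0.3, -0.4, -0.8]
width: 0.682
```

```bash
python3 - <<'E'
from h import *
go(0.481,0.0125,0.08,2.2)
E
```

```text
t 44.45 pos [0.4818 0.0098 0.0888] yaw 1.89 tilt 0.09 F [-0.3 -0.4 -0.8] w 0.682 q [-0.03  0.05  2.15  0.    0.94  1.51]
 slide mm [-0.8 -2.7  8.8] ang [-0.01 -0.09 -0.31]
```

arm_command:
  slide:
    - [-0.001,-0.002,0.003]
    - [-0.001,0,0.003]
    - [0,0,0.002]
    - [0,0,0]
    - [0,0,0]
    - [0,0,0]
    - [0,0,0]
    - [0,0,0]
  angular:
    - [0,0,-0.3]
    - [0,0,0]
    - [0,0,0]
    - [0,0,0]
    - [0,0,0]
    - [0,0,0]
    - [0,0,0]
    - [0,0,0]
  hand: [0.04,0.04,0.04,0.04,0.04,0.04,0.04,0.04]

```text
time: 45.25
tool_pos: [0.4813, 0.012, 0.0822]
tcp_rot: [-3.141, -0.061, -0.009]
wrist_force: [0.4, 0.8, -1.4]
width: 0.682
```

```bash
python3 - <<'E'
from h import *
go(0.481,0.0125,0.08,2.2)
E
```

```text
t 45.25 pos [0.4813 0.012  0.0822] yaw 2.22 tilt 0.33 F [ 0.4  0.8 -1.4] w 0.682 q [-0.03  0.05  2.16  0.    0.92  1.5 ]
 slide mm [-0.3 -0.6  2.2] ang [ 0.01 -0.33  0.02]
```

Lower the last 2 mm, release, lift.

arm_command:
  slide:
    - [0,0,0.001]
    - [0,0,0.001]
    - [0,0,0]
    - [0,0,0]
    - [0,0,0]
    - [0,0,0]
    - [0,0,0]
    - [0,0,-0.015]
  angular:
    - [0,-0.2,0]
    - [0,0,0]
    - [0,0,0]
    - [0,0,0]
    - [0,0,0]
    - [0,0,0]
    - [0,0,0]
    - [0,0,0]
  hand: [0.04,0.04,0.04,0.055,0.065,0.075,0.085,0.085]

```text
time: 46.05
tool_pos: [0.4796, 0.012, 0.0935]
tcp_rot: [-3.141, -0.061, 0.003]
wrist_force: [0.1, 1.5, -0.2]
width: 0.995
```

arm_command:
  slide:
    - [0,0,-0.03]
    - [0,0,-0.04]
    - [0,-0.01,-0.03]
    - [0,-0.03,0]
    - [0,-0.04,0]
    - [0,-0.045,0]
    - [0,-0.045,0]
    - [0,-0.045,0]
  angular:
    - [0,0,0]
    - [0,0,0]
    - [0,0,0]
    - [0,0,0]
    - [0,0,0]
    - [0,0,-0.5]
    - [0,0,-1]
    - [0,0,-1]
  hand: [0.085,0.085,0.085,0.085,0.085,0.085,0.085,0.085]

```text
time: 46.85
tool_pos: [0.4732, 0.2291, 0.202]
tcp_rot: [-3.139, -0.115, -0.011]
wrist_force: [1.1, -0.5, 0.1]
width: 0.991
```

```bash
python3 pile.py w34 .028 .082;  python3 - <<'E'
from h import *
go(0.4855,0.398,0.15,5.5)
E
```

```text
t 46.85 pos [0.4732 0.2291 0.202 ] yaw 4.18 tilt 0.39 F [ 1.1 -0.5  0.1] w 0.991 q [ 0.4   0.    1.97 -0.    1.16  1.9 ]
t 46.90 pos [0.4727 0.2356 0.2023] yaw 4.37 tilt 0.55 F [1.  5.6 0.5] w 0.994 q [0.41 0.01 1.96 0.   1.16 1.91]
 slide mm [  24.7 -160.6   53.5] ang [-0.35 -0.42 -1.13]
```

View pics/w34.png

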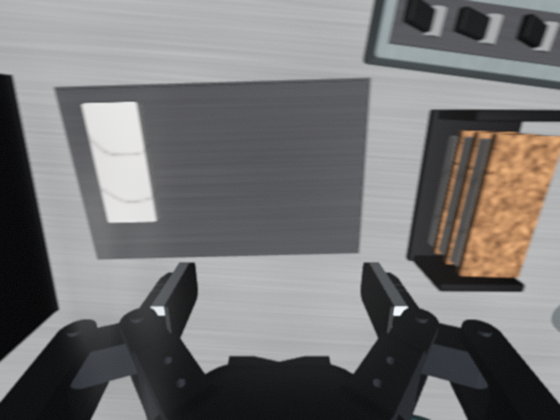

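Run:
```python
from h import *
show(); c,im=shot('scene','sc1'); cv2.imwrite('pics/z34.png',cv2.resize(im[130:290,340:560],(800,582)))
cw,iw=shot('wrist','w35'); from det import *
for k in rects(masks(iw)['white'],300): print(k.min(0),k.max(0),fit(cw,k,.028))
```

```text
t 46.90 pos [0.4727 0.2356 0.2023] yaw 4.37 tilt 0.55 F [1.  5.6 0.5] w 0.994 q [0.41 0.01 1.96 0.   1.16 1.91]
[ 93 382] [144 419] (array([0.1347, 0.4459]), -85.3, 77.3, 73.1)
[416 377] [465 419] (array([ 0.1688, -0.0194]), 33.3, 103.8, 58.5)
[385   0] [493  69] (array([0.632 , 0.0887]), 87.2, 106.5, 46.7)
[0 0] [559 400] (array([0.4036, 0.2267]), -85.6, 808.9, 492.1)
```

View pics/z34.png

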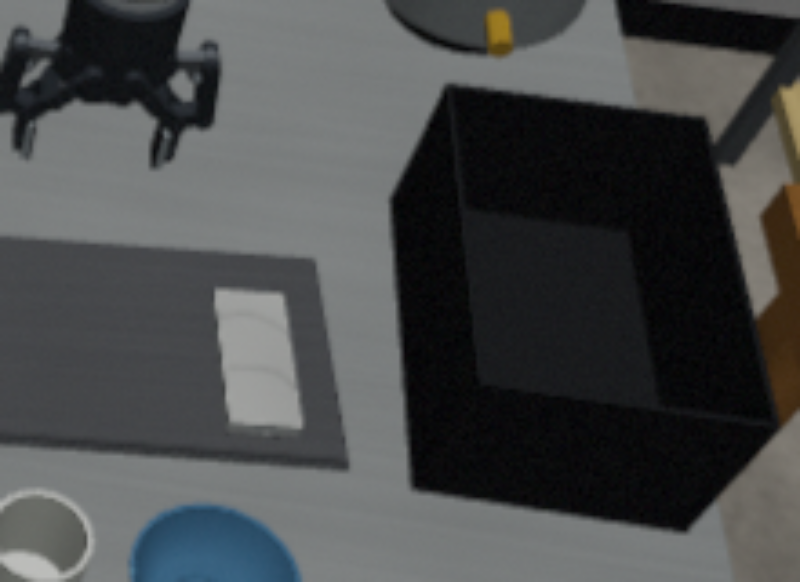

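View pics/w35.png

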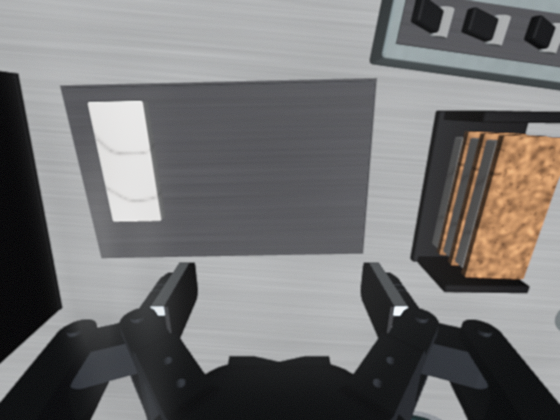

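```bash
sed -i 's/V>165/V>185/' det.py
python3 - <<'E'
from det import *
c=bot.get_calibration('scene')
print(ray(c,[(447.2,185),(453.3,264)],0))
iw=cv2.imread('pics/w35.png'); cw=bot.get_calibration('wrist')
for k in rects(masks(iw)['white'],300): print(k.min(0),k.max(0),fit(cw,k,.028))
go(0.4855,0.398,0.15,5.5)
E
```

```text
[[0.27464832 0.52155516 0.        ]
 [0.57010601 0.52214542 0.        ]]
[ 88 101] [160 220] (array([0.4858, 0.3948]), 5.4, 128.3, 55.0)
t 47.00 pos [0.4728 0.2299 0.2016] yaw 4.44 tilt 0.32 F [ 0.9 -1.2  0.2] w 1.000 q [ 0.41  0.01  1.97 -0.    1.16  1.9 ]
 slide mm [  25.4 -166.7   51.8] ang [-0.   -0.32 -1.06]
```

arm_command:
  slide:
    - [0.003,-0.03,0]
    - [0.003,-0.035,0]
    - [0.003,-0.035,0]
    - [0.003,-0.03,0.005]
    - [0.003,-0.02,0.01]
    - [0.003,-0.01,0.02]
    - [0.002,0,0.015]
    - [0,0,0]
  angular:
    - [0,-0.3,-0.4]
    - [0,0,-0.4]
    - [0,0,-0.3]
    - [0,0,0]
    - [0,0,0]
    - [0,0,0]
    - [0,0,0]
    - [0,0,0]
  hand: [0.085,0.085,0.085,0.085,0.085,0.085,0.085,0.085]

```text
time: 47.8
tool_pos: [0.482, 0.387, 0.1492]
tcp_rot: [3.133, 0.14, 0.001]
wrist_force: [0.2, -0.5, -0.7]
width: 0.998
```

```bash
python3 look.py w36;  python3 - <<'E'
from h import *
go(0.4856,0.398,0.05,5.5)
E
```

```text
t 47.80 pos [0.482  0.387  0.1492] yaw 5.11 tilt 0.31 F [ 0.2 -0.5 -0.7] w 0.998 q [ 0.64  0.23  1.82 -0.01  1.1   2.12]
white [265. 190.] (array([0.4853, 0.3988]), 5.6, 129.1, 55.9)
t 47.85 pos [0.4824 0.3872 0.1502] yaw 5.09 tilt 0.29 F [ 0.5  0.3 -0.8] w 0.994 q [ 0.64  0.23  1.82 -0.01  1.1   2.12]
 slide mm [  4.  -11.  100.2] ang [ 0.27 -0.1  -0.41]
```

View pics/w36.png

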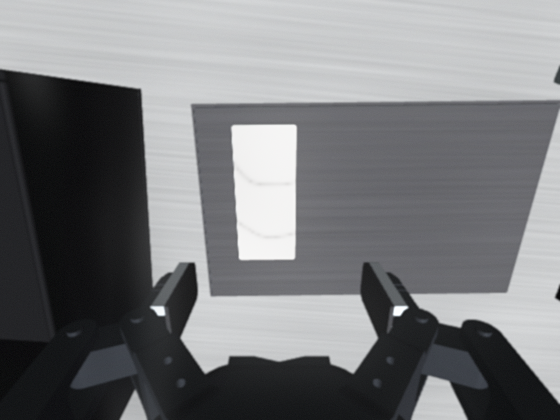

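arm_command:
  slide:
    - [0.002,-0.006,0.005]
    - [0.001,-0.004,0.02]
    - [0,-0.001,0.03]
    - [0,0,0.03]
    - [0,0,0.015]
    - [0,0,0]
    - [0,0,0]
    - [0,0,0]
  angular:
    - [0.2,-0.1,-0.4]
    - [0,0,0]
    - [0,0,0]
    - [0,0,0]
    - [0,0,0]
    - [0,0,0]
    - [0,0,0]
    - [0,0,0]
  hand: [0.085,0.085,0.085,0.085,0.085,0.085,0.085,0.085]

```text
time: 48.65
tool_pos: [0.4921, 0.3983, 0.0561]
tcp_rot: [-3.131, -0.142, -0.018]
wrist_force: [-0.3, 0.1, 0.5]
width: 0.991
```

```bash
python3 look.py w37;  python3 - <<'E'
from h import *
go(0.4855,0.3985,0.02,5.5)
E
```

```text
t 48.65 pos [0.4921 0.3983 0.0561] yaw 5.20 tilt 0.77 F [-0.3  0.1  0.5] w 0.991 q [ 0.64  0.35  1.86 -0.    0.92  2.12]
white [276. 244.] (array([0.4862, 0.3992]), 5.5, 127.4, 54.7)
t 48.70 pos [0.4925 0.3986 0.0566] yaw 5.20 tilt 0.83 F [0.1 0.2 0.8] w 0.992 q [ 0.64  0.35  1.86 -0.    0.92  2.12]
 slide mm [-7.4 -0.3 36.5] ang [-0.4  -0.73 -0.29]
```

arm_command:
  slide:
    - [-0.003,0,0.003]
    - [-0.003,0,0.01]
    - [-0.002,0,0.013]
    - [-0.001,0,0.008]
    - [-0.001,0,0.002]
    - [0,0,0]
    - [0,0,0]
    - [0,0,0]
  angular:
    - [-0.4,-0.7,-0.3]
    - [0,0,0]
    - [0,0,0]
    - [0,0,0]
    - [0,0,0]
    - [0,0,0]
    - [0,0,0]
    - [0,0,0]
  hand: [0.085,0.085,0.085,0.085,0.085,0.085,0.085,0.085]

```text
time: 49.5
tool_pos: [0.4827, 0.3988, 0.0197]
tcp_rot: [-3.137, -0.153, -0.004]
wrist_force: [-0.3, -0.3, -0.2]
width: 0.996
```

```bash
python3 - <<'E'
from h import *
go(0.4858,0.3988,0.019,5.5)
E
```

```text
t 49.50 pos [0.4827 0.3988 0.0197] yaw 5.57 tilt 0.16 F [-0.3 -0.3 -0.2] w 0.996 q [ 0.65  0.39  1.89 -0.    0.87  2.12]
 slide mm [3.1 0.3 0.7] ang [-0.07 -0.15  0.07]
```

arm_command:
  slide:
    - [0.003,0,0]
    - [0,0,0]
    - [0,0,0]
    - [0,0,0]
    - [0,0,0]
    - [0,0,0]
    - [0,0,0]
    - [0,0,0]
  angular:
    - [0,0,0]
    - [0,0,0]
    - [0,0,0]
    - [0,0,0]
    - [0,0,0]
    - [0,0,0]
    - [0,0,0]
    - [0,0,0]
  hand: [0.085,0.08,0.07,0.06,0.05,0.04,0.04,0.04]
  squeeze: 90

```text
time: 50.3
tool_pos: [0.4873, 0.3998, 0.0218]
tcp_rot: [-3.135, -0.152, -0.008]
wrist_force: [-0.3, 0.4, -0.1]
width: 0.623
```

```bash
python3 - <<'E'
from h import *
go(0.4858,0.3988,0.019,5.5); shot('wrist','w38')
E
```

```text
t 50.30 pos [0.4873 0.3998 0.0218] yaw 5.56 tilt 0.33 F [-0.3  0.4 -0.1] w 0.623 q [ 0.65  0.39  1.88 -0.    0.87  2.12]
 slide mm [-1.6  0.9  2.8] ang [-0.15 -0.29  0.06]
```

View pics/w38.png

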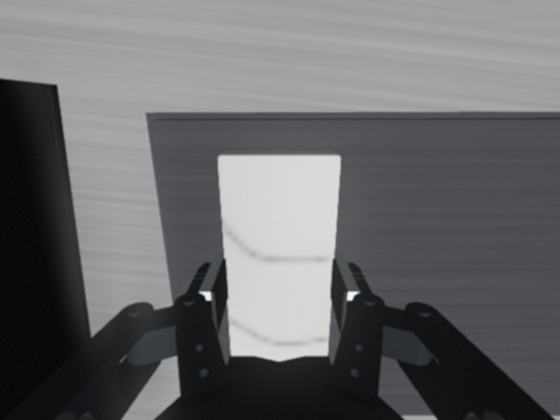

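arm_command:
  slide:
    - [0,0,-0.02]
    - [0,0,-0.035]
    - [0,0,-0.04]
    - [0,0.02,-0.04]
    - [0,0.035,-0.03]
    - [0,0.045,0]
    - [0,0.045,0]
    - [0,0.045,0]
  angular:
    - [0,0,0]
    - [0,0,0]
    - [0,0,0]
    - [0,0,0]
    - [0,0,0.5]
    - [0,0,0.5]
    - [0,0,0.5]
    - [0,0,0.5]
  hand: [0.04,0.04,0.04,0.04,0.04,0.04,0.04,0.04]

```text
time: 51.15
tool_pos: [0.499, 0.2072, 0.1859]
tcp_rot: [3.136, 0.11, -0.007]
wrist_force: [1.7, 0.3, -3.8]
width: 0.623
```

```bash
python3 - <<'E'
from h import *
go(0.482,0.0125,0.18,2.2)
E
```

```text
t 51.15 pos [0.499  0.2072 0.1859] yaw 4.03 tilt 0.32 F [ 1.7  0.3 -3.8] w 0.623 q [ 0.35  0.05  1.95 -0.    1.15  1.85]
 slide mm [-30.6 193.    6.7] ang [0.2  0.25 1.83]
```

arm_command:
  slide:
    - [-0.005,0.03,0]
    - [-0.005,0.035,0]
    - [-0.005,0.035,0]
    - [-0.005,0.035,0]
    - [-0.003,0.03,0]
    - [0,0.01,0]
    - [0,0,0.01]
    - [0,0,0]
  angular:
    - [0.2,0.2,0.5]
    - [0,0,0.5]
    - [0,0,0.5]
    - [0,0,0.3]
    - [0,0,0]
    - [0,0,0]
    - [0,0,0]
    - [0,0,0]
  hand: [0.04,0.04,0.04,0.04,0.04,0.04,0.04,0.04]

```text
time: 51.95
tool_pos: [0.4779, 0.0192, 0.1692]
tcp_rot: [3.14, 0.048, -0.016]
wrist_force: [-0.6, -1.1, -3.8]
width: 0.626
```

```bash
python3 - <<'E'
from h import *
go(0.482,0.0125,0.093,2.2); shot('wrist','w39')
E
```

```text
t 51.95 pos [0.4779 0.0192 0.1692] yaw 1.74 tilt 0.61 F [-0.6 -1.1 -3.8] w 0.626 q [-0.01 -0.05  2.08 -0.    1.12  1.53]
 slide mm [ 4.7  6.7 76.1] ang [ 0.07  0.6  -0.46]
```

View pics/w39.png

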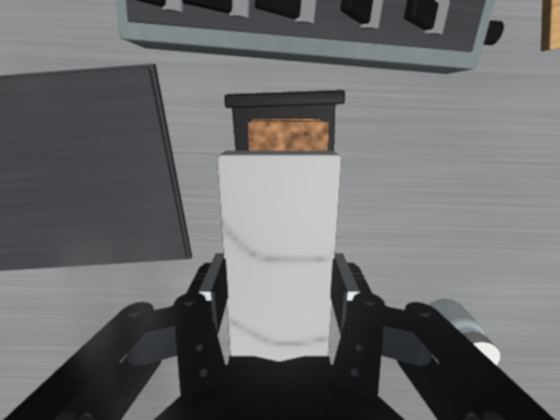

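arm_command:
  slide:
    - [0.001,0.003,0.005]
    - [0,0.002,0.015]
    - [0,0.001,0.02]
    - [0,0,0.015]
    - [0,0,0.008]
    - [0,0,0]
    - [0,0,0]
    - [0,0,0]
  angular:
    - [0,0.5,-0.4]
    - [0,0,0]
    - [0,0,0]
    - [0,0,0]
    - [0,0,0]
    - [0,0,0]
    - [0,0,0]
    - [0,0,0]
  hand: [0.04,0.04,0.04,0.04,0.04,0.04,0.04,0.04]

```text
time: 52.8
tool_pos: [0.4823, 0.0197, 0.1048]
tcp_rot: [-3.14, -0.079, -0.007]
wrist_force: [-0.4, -0.6, -2.6]
width: 0.625
```

```bash
python3 - <<'E'
from h import *
go(0.482,0.0125,0.093,2.2)
E
```

```text
t 52.80 pos [0.4823 0.0197 0.1048] yaw 2.90 tilt 0.25 F [-0.4 -0.6 -2.6] w 0.625 q [-0.01  0.03  2.14  0.    0.97  1.51]
 slide mm [-0.7  7.2 11.8] ang [-0.   -0.25  0.7 ]
```

arm_command:
  slide:
    - [0,0.003,0]
    - [0,0.003,0]
    - [0,0,0.003]
    - [0,0,0.003]
    - [0,0,0.003]
    - [0,0,0]
    - [0,0,0]
    - [0,0,0]
  angular:
    - [0,-0.2,0.6]
    - [0,0,0]
    - [0,0,0]
    - [0,0,0]
    - [0,0,0]
    - [0,0,0]
    - [0,0,0]
    - [0,0,0]
  hand: [0.04,0.04,0.04,0.04,0.04,0.04,0.04,0.04]

```text
time: 53.6
tool_pos: [0.4845, 0.0128, 0.0974]
tcp_rot: [3.141, 0.061, 0.008]
wrist_force: [0.2, 0.0, -3.2]
width: 0.626
```

```bash
python3 - <<'E'
from h import *
go(0.482,0.0125,0.093,2.2)
E
```

```text
t 53.60 pos [0.4845 0.0128 0.0974] yaw 2.22 tilt 0.29 F [ 0.2  0.  -3.2] w 0.626 q [-0.02  0.04  2.14  0.    0.95  1.51]
 slide mm [-2.6  0.2  4.4] ang [ 0.02 -0.29  0.02]
```

arm_command:
  slide:
    - [-0.002,0,0.002]
    - [-0.001,0,0.002]
    - [0,0,0]
    - [0,0,0]
    - [0,0,0]
    - [0,0,0]
    - [0,0,0]
    - [0,0,0]
  angular:
    - [0,-0.2,0]
    - [0,0,0]
    - [0,0,0]
    - [0,0,0]
    - [0,0,0]
    - [0,0,0]
    - [0,0,0]
    - [0,0,0]
  hand: [0.04,0.04,0.04,0.04,0.04,0.04,0.04,0.04]

```text
time: 54.4
tool_pos: [0.4815, 0.0128, 0.0933]
tcp_rot: [3.141, 0.061, 0.003]
wrist_force: [0.1, 1.5, -2.6]
width: 0.625
```

```bash
python3 - <<'E'
from h import *
go(0.482,0.0125,0.092,2.2)
c,im=shot('side','s40'); cv2.imwrite('pics/z40.png',cv2.resize(im[120:260,220:380],(800,700))[100:])
E
```

```text
t 54.40 pos [0.4815 0.0128 0.0933] yaw 2.24 tilt 0.10 F [ 0.1  1.5 -2.6] w 0.625 q [-0.02  0.04  2.15 -0.    0.95  1.51]
 slide mm [0.5 0.4 1.3] ang [ 0.02 -0.1   0.04]
```

View pics/z40.png

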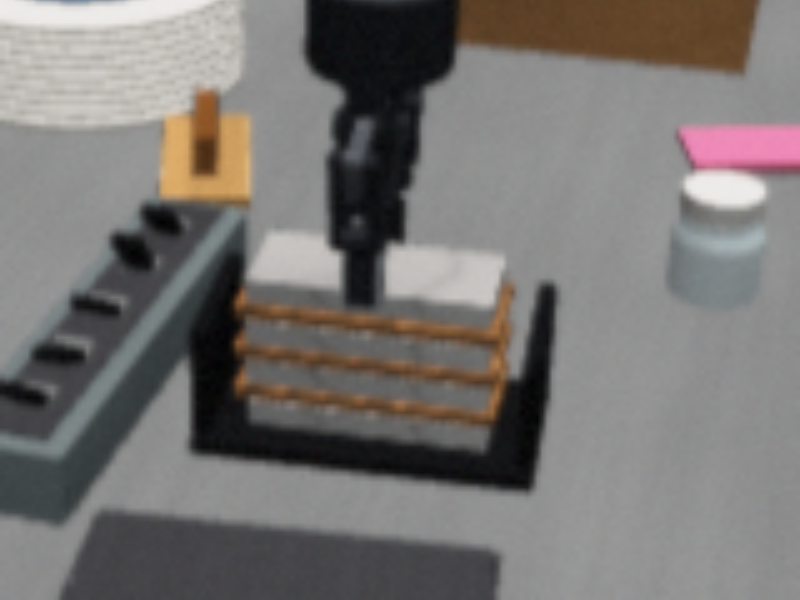

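Nearly landed; lower 2 mm, release, lift.

arm_command:
  slide:
    - [0,0,0.001]
    - [0,0,0.001]
    - [0,0,0]
    - [0,0,0]
    - [0,0,0]
    - [0,0,0]
    - [0,0,0]
    - [0,0,-0.015]
  angular:
    - [0,0,0]
    - [0,0,0]
    - [0,0,0]
    - [0,0,0]
    - [0,0,0]
    - [0,0,0]
    - [0,0,0]
    - [0,0,0]
  hand: [0.04,0.04,0.04,0.055,0.065,0.075,0.085,0.085]

```text
time: 55.25
tool_pos: [0.4817, 0.0128, 0.1065]
tcp_rot: [3.141, 0.061, 0.003]
wrist_force: [0.6, 0.2, -0.4]
width: 0.989
```

arm_command:
  slide:
    - [0,0,-0.03]
    - [0,0,-0.04]
    - [0,0.01,-0.03]
    - [0,0.025,-0.01]
    - [0,0.025,0]
    - [0,0.01,0]
    - [0,0,0]
    - [0,0,0]
  angular:
    - [0,0,0]
    - [0,0,0]
    - [0,0,0]
    - [0,0,0]
    - [0,0,0]
    - [0,0,0]
    - [0,0,0]
    - [0,0,0]
  hand: [0.085,0.085,0.085,0.085,0.085,0.085,0.085,0.085]

```text
time: 56.05
tool_pos: [0.4868, -0.0585, 0.2251]
tcp_rot: [3.14, 0.062, 0.015]
wrist_force: [-0.2, 0.2, -0.7]
width: 0.996
```

```bash
python3 pile.py w41 .098 .012;  python3 - <<'E'
from h import *
go(0.58,-0.27,0.2,16.5)
E
```

```text
t 56.05 pos [ 0.4868 -0.0585  0.2251] yaw 2.28 tilt 0.55 F [-0.2  0.2 -0.7] w 0.996 q [-0.17 -0.09  2.01  0.    1.21  1.36]
white z 0.098 [207. 206.] (array([0.4804, 0.012 ]), 1.9, 125.9, 52.9)
white z 0.012 [207. 206.] (array([0.4517, 0.0342]), 1.9, 167.2, 70.3)
brown z 0.098 [228. 174.] (array([0.487, 0.004]), 2.3, 133.6, 60.5)
t 56.10 pos [ 0.4867 -0.0584  0.2249] yaw 2.31 tilt 0.53 F [ 0.5 -0.2  0.1] w 0.996 q [-0.17 -0.09  2.01  0.    1.21  1.36]
 slide mm [ 84.5 215.2  25.9] ang [  0.13  -0.52 -14.19]
```

View pics/w41.png

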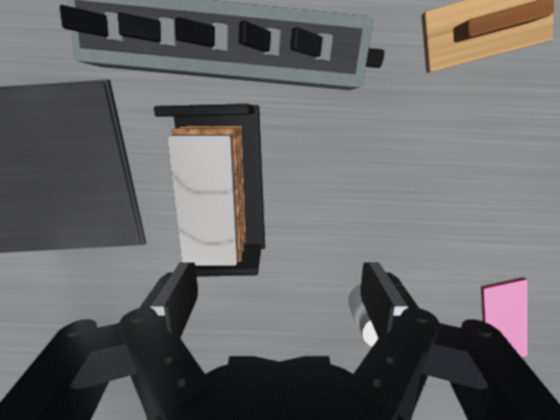

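arm_command:
  slide:
    - [0,0,-0.02]
    - [0,0,-0.02]
    - [0,0,0]
    - [0,0,0]
    - [0,0,0]
    - [0,0,0]
    - [0,0,0]
    - [0,0,0]
  angular:
    - [0,-0.5,-8.5]
    - [0,0,-8.5]
    - [0,0,-8.5]
    - [0,0,-8.5]
    - [0,0,-8.5]
    - [0,0,-8.5]
    - [0,0,-8.5]
    - [0,0,-8.5]
  hand: [0.085,0.085,0.085,0.085,0.085,0.085,0.085,0.085]

```text
time: 56.9
tool_pos: [0.483, -0.0497, 0.26]
tcp_rot: [-2.544, -1.827, 0.012]
wrist_force: [0.0, 0.2, -0.5]
width: 0.991
```

Run:
```python
from h import *
go(0.66,-0.275,0.22,106.5)
```

```text
t 56.90 pos [ 0.483  -0.0497  0.26  ] yaw 71.37 tilt 0.72 F [ 0.   0.2 -0.5] w 0.991 q [-0.16 -0.1   1.96  0.    1.3   0.17]
 slide mm [-156.9  240.1   37. ] ang [ -0.7   -0.2  -35.13]
```

arm_command:
  slide:
    - [-0.018,0.027,0]
    - [-0.022,0.027,0]
    - [-0.025,0.023,0]
    - [-0.028,0.018,0]
    - [-0.03,0.013,0]
    - [-0.033,0.013,0.01]
    - [-0.03,0.012,0.01]
    - [-0.015,0.006,0.005]
  angular:
    - [0,0,-7]
    - [0,0,-7]
    - [0,0,-7]
    - [0,0,-7]
    - [0,0,-5]
    - [0,0,0]
    - [0,0,0]
    - [0,0,0]
  hand: [0.085,0.085,0.085,0.085,0.085,0.085,0.085,0.085]

```text
time: 57.7
tool_pos: [0.64, -0.2426, 0.2241]
tcp_rot: [-1.86, -2.504, 0.005]
wrist_force: [-1.0, -0.1, 0.1]
width: 0.997
```

Run:
```python
from det import *
go(0.663,-0.275,0.2,106.5)
c,im=shot('wrist','w42')
for k in rects(masks(im)['brown'],300): print(k.min(0),k.max(0),fit(c,k,.012))
```

```text
t 57.70 pos [ 0.64   -0.2426  0.2241] yaw 106.78 tilt 1.30 F [-1.  -0.1  0.1] w 0.997 q [-0.4   0.3   1.58  0.    1.28 -0.69]
 slide mm [-38.   13.   23.3] ang [-0.92 -0.92  0.29]
[  0 308] [ 68 398] (array([ 0.3209, -0.6131]), 63.2, 214.7, 74.6)
[269 159] [316 255] (array([ 0.6628, -0.2737]), -73.8, 128.4, 57.6)
```

View pics/w42.png

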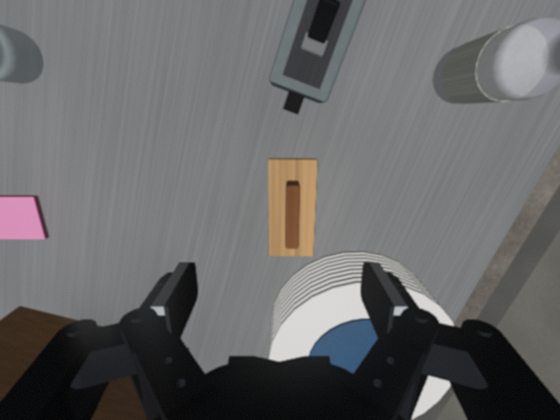

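Run:
```python
from det import *
cs=bot.get_calibration('scene'); cw=bot.get_calibration('wrist')
for z in (.05,.08,.1,.12,.15,.2):
    p=ray(cs,[(87,265),(41,262),(138,265)],z); pw=ray(cw,[(365,258)],z)[0]
    r=np.linalg.norm(p[1]-p[2])/2
    print(z,p[0].round(3),'r',r.round(3),'wrist-view near rim',pw.round(3),'dist',np.linalg.norm(pw[:2]-p[0][:2]).round(3), 'in wrist px',proj(cw,p[:1]).round())
```

```text
0.05 [ 0.788 -0.433  0.05 ] r 0.126 wrist-view near rim [ 0.759 -0.295  0.05 ] dist 0.141 in wrist px [[346. 353.]]
0.08 [ 0.804 -0.417  0.08 ] r 0.123 wrist-view near rim [ 0.746 -0.282  0.08 ] dist 0.146 in wrist px [[368. 365.]]
0.1 [ 0.814 -0.406  0.1  ] r 0.12 wrist-view near rim [ 0.737 -0.274  0.1  ] dist 0.153 in wrist px [[385. 374.]]
0.12 [ 0.825 -0.394  0.12 ] r 0.118 wrist-view near rim [ 0.728 -0.266  0.12 ] dist 0.161 in wrist px [[405. 385.]]
0.15 [ 0.84  -0.378  0.15 ] r 0.114 wrist-view near rim [ 0.714 -0.253  0.15 ] dist 0.177 in wrist px [[439. 404.]]
0.2 [ 0.866 -0.35   0.2  ] r 0.108 wrist-view near rim [ 0.691 -0.232  0.2  ] dist 0.211 in wrist px [[520. 448.]]
```

arm_command:
  slide:
    - [-0.012,0.004,0.005]
    - [-0.012,0.004,0.015]
    - [-0.008,0.003,0.025]
    - [-0.003,0.001,0.03]
    - [0,0,0.03]
    - [0,0,0.02]
    - [0,0,0]
    - [0,0,0]
  angular:
    - [-0.9,-0.9,0.3]
    - [0,0,0.2]
    - [0,0,0]
    - [0,0,0]
    - [0,0,0]
    - [0,0,0]
    - [0,0,0]
    - [0,0,0]
  hand: [0.085,0.085,0.085,0.085,0.085,0.07,0.06,0.06]

```text
time: 58.55
tool_pos: [0.6623, -0.2637, 0.0878]
tcp_rot: [-1.871, -2.51, -0.0]
wrist_force: [-0.0, 0.6, -0.1]
width: 0.7
```

Run:
```python
from det import *
show(); c,im=shot('wrist','w43')
for k in rects(masks(im)['brown'],300): print(k.min(0),k.max(0),fit(c,k,.012))
go(0.663,-0.274,0.025,106.4)
```

```text
t 58.55 pos [ 0.6623 -0.2637  0.0878] yaw 106.59 tilt 0.64 F [-0.   0.6 -0.1] w 0.700 q [-0.42  0.46  1.64  0.    1.06 -0.71]
[236 149] [316 300] (array([ 0.6624, -0.2735]), -73.4, 128.5, 58.6)
t 58.60 pos [ 0.6621 -0.2635  0.0877] yaw 106.59 tilt 0.67 F [-0.   0.6 -0. ] w 0.707 q [-0.42  0.46  1.64  0.    1.06 -0.71]
 slide mm [-10.9  -1.7  62.7] ang [-0.39 -0.54  0.2 ]
```

View pics/w43.png

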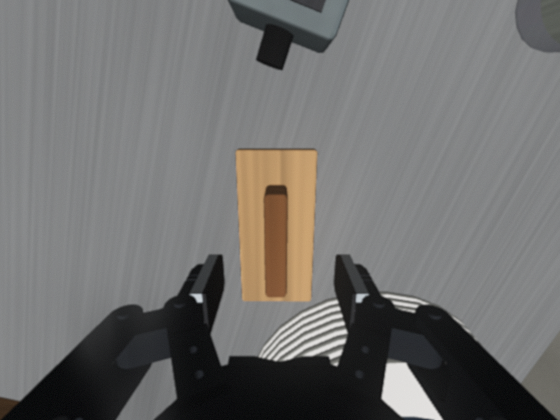

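arm_command:
  slide:
    - [-0.005,-0.001,0.005]
    - [-0.004,-0.001,0.015]
    - [-0.001,0,0.017]
    - [0,0,0.015]
    - [0,0,0.005]
    - [0,0,0]
    - [0,0,0]
    - [0,0,0]
  angular:
    - [-0.4,-0.5,0]
    - [0,0,0]
    - [0,0,0]
    - [0,0,0]
    - [0,0,0]
    - [0,0,0]
    - [0,0,0]
    - [0,0,0]
  hand: [0.06,0.06,0.06,0.06,0.06,0.06,0.06,0.06]

```text
time: 59.4
tool_pos: [0.6656, -0.2754, 0.0298]
tcp_rot: [1.874, 2.514, 0.003]
wrist_force: [-0.2, 0.3, 0.7]
width: 0.699
```

Run:
```python
from det import *
go(0.6625,-0.2737,0.025,106.6); shot('wrist','w44')
```

```text
t 59.40 pos [ 0.6656 -0.2754  0.0298] yaw 106.59 tilt 0.38 F [-0.2  0.3  0.7] w 0.699 q [-0.43  0.52  1.66  0.    0.95 -0.72]
 slide mm [ 2.5 -2.5  4.8] ang [ 0.31  0.22 -0.01]
```

View pics/w44.png

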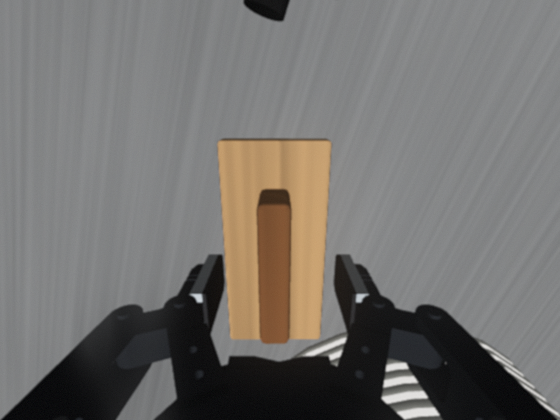

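arm_command:
  slide:
    - [0.002,-0.002,0.003]
    - [0,0,0.001]
    - [0,0,0]
    - [0,0,0]
    - [0,0,0]
    - [0,0,0]
    - [0,0,0]
    - [0,0,0]
  angular:
    - [0.3,0.2,0]
    - [0,0,0]
    - [0,0,0]
    - [0,0,0]
    - [0,0,0]
    - [0,0,0]
    - [0,0,0]
    - [0,0,0]
  hand: [0.06,0.055,0.045,0.035,0.025,0.015,0.005,0.005]
  squeeze: 70

```text
time: 60.25
tool_pos: [0.6645, -0.2745, 0.0283]
tcp_rot: [1.875, 2.516, 0.001]
wrist_force: [0.6, 0.3, -0.0]
width: 0.169
```

Run:
```python
from det import *
go(0.6625,-0.2737,0.025,106.6); shot('wrist','w45')
```

```text
t 60.25 pos [ 0.6645 -0.2745  0.0283] yaw 106.61 tilt 0.22 F [ 0.6  0.3 -0. ] w 0.169 q [-0.43  0.52  1.66 -0.    0.95 -0.72]
 slide mm [ 1.4 -1.7  3.3] ang [0.16 0.16 0.01]
```

View pics/w45.png

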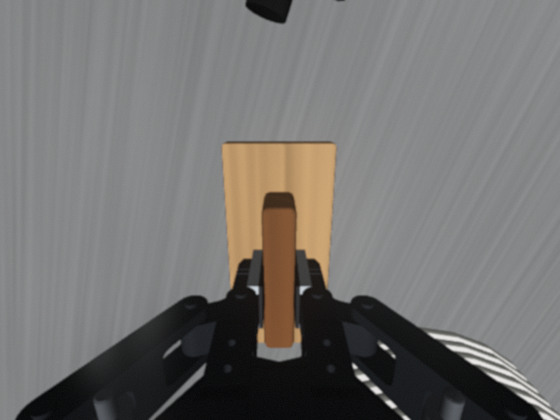

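arm_command:
  slide:
    - [0,0,-0.02]
    - [0,0,-0.035]
    - [0,0,-0.04]
    - [0,0,-0.04]
    - [0,0,-0.03]
    - [0,0,-0.01]
    - [0,0,0]
    - [0,0,0]
  angular:
    - [0,0,0]
    - [0,0,0]
    - [0,0,0]
    - [0,0,-3]
    - [0,0,-6]
    - [0,0,-8]
    - [0,0,-8]
    - [0,0,-8]
  hand: [0.005,0.005,0.005,0.005,0.005,0.005,0.005,0.005]

```text
time: 61.1
tool_pos: [0.6604, -0.2725, 0.203]
tcp_rot: [-1.051, -2.952, -0.001]
wrist_force: [0.9, -0.2, -2.0]
width: 0.171
```

Run:
```python
from det import *
go(0.482,0.0122,0.2,182); shot('wrist','w46')
```

```text
t 61.10 pos [ 0.6604 -0.2725  0.203 ] yaw 140.81 tilt 0.48 F [ 0.9 -0.2 -2. ] w 0.171 q [-0.43  0.36  1.54 -0.    1.24 -1.31]
 slide mm [318.1 107.9   5.4] ang [  0.05  -0.49 -41.19]
```

View pics/w46.png

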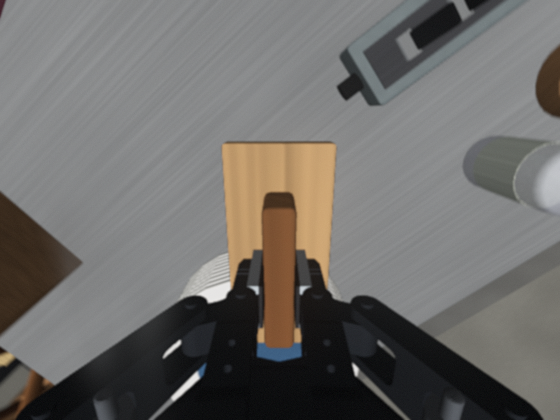

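arm_command:
  slide:
    - [0.033,0.012,0]
    - [0.036,0.019,0]
    - [0.033,0.025,0]
    - [0.028,0.029,0]
    - [0.024,0.033,0]
    - [0.021,0.036,0]
    - [0.019,0.034,0]
    - [0.008,0.016,0]
  angular:
    - [0,-0.4,-8]
    - [0,0,-8]
    - [0,0,-8]
    - [0,0,-8]
    - [0,0,-7]
    - [0,0,0]
    - [0,0,0]
    - [0,0,0]
  hand: [0.005,0.005,0.005,0.005,0.005,0.005,0.005,0.005]

```text
time: 61.95
tool_pos: [0.5031, -0.0096, 0.1961]
tcp_rot: [0.002, -3.132, -0.002]
wrist_force: [0.1, -0.3, -2.0]
width: 0.173
```

Run:
```python
from det import *
go(0.482,0.0122,0.15,182); shot('wrist','w47')
```

```text
t 61.95 pos [ 0.5031 -0.0096  0.1961] yaw -179.91 tilt 0.58 F [ 0.1 -0.3 -2. ] w 0.173 q [-0.07 -0.02  2.01  0.    1.17 -1.64]
 slide mm [20.6 21.7 46.3] ang [ 0.09 -0.57 -1.91]
```

View pics/w47.png

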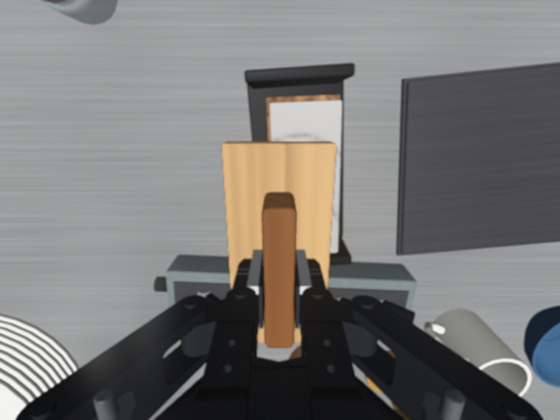

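Run:
```python
from det import *
s,R=st(); c=bot.get_calibration('wrist')
P=ray(c,[(222.5,142.5),(336,142.5)],s['tool_pos'][2]-.0163)
print((R.T@(P-s['tool_pos']).T).T*1000)
```

```text
[[ 65.83345121 -29.37126556  16.96217292]
 [ 65.80416156  29.06854002  17.1323663 ]]
```

arm_command:
  slide:
    - [0.006,0.006,0.005]
    - [0.007,0.008,0.01]
    - [0.005,0.005,0.015]
    - [0.002,0.002,0.01]
    - [0,0,0.005]
    - [0,0,0]
    - [0,0,0]
    - [0,0,0]
  angular:
    - [0,-0.5,-1]
    - [0,0,-0.9]
    - [0,0,0]
    - [0,0,0]
    - [0,0,0]
    - [0,0,0]
    - [0,0,0]
    - [0,0,0]
  hand: [0.005,0.005,0.005,0.005,0.005,0.005,0.005,0.005]

```text
time: 62.8
tool_pos: [0.4792, 0.0127, 0.1458]
tcp_rot: [0.05, -3.137, -0.003]
wrist_force: [0.1, -0.1, -1.4]
width: 0.168
```

Run:
```python
from det import *
go(0.482,0.0122,0.13,182); shot('wrist','w48')
```

```text
t 62.80 pos [0.4792 0.0127 0.1458] yaw -178.17 tilt 0.28 F [ 0.1 -0.1 -1.4] w 0.168 q [-0.03 -0.03  2.11  0.    1.06 -1.63]
 slide mm [-2.8 -0.6 15.8] ang [ 0.13 -0.25 -0.17]
```

View pics/w48.png

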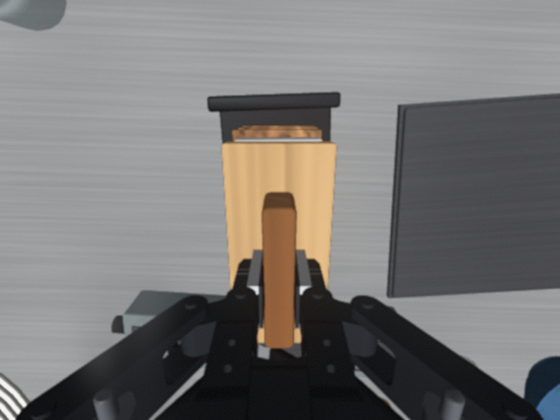

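arm_command:
  slide:
    - [-0.001,0,0.004]
    - [-0.001,0,0.005]
    - [0,0,0.004]
    - [0,0,0.001]
    - [0,0,0]
    - [0,0,0]
    - [0,0,0]
    - [0,0,0]
  angular:
    - [0,-0.2,0]
    - [0,0,0]
    - [0,0,0]
    - [0,0,0]
    - [0,0,0]
    - [0,0,0]
    - [0,0,0]
    - [0,0,0]
  hand: [0.005,0.005,0.005,0.005,0.005,0.005,0.005,0.005]

```text
time: 63.65
tool_pos: [0.483, 0.0125, 0.132]
tcp_rot: [-0.049, 3.139, 0.003]
wrist_force: [-0.5, -0.0, -2.8]
width: 0.17
```

Run:
```python
from det import *
go(0.4813,0.0122,0.1265,182)
```

```text
t 63.65 pos [0.483  0.0125 0.132 ] yaw -178.19 tilt 0.18 F [-0.5 -0.  -2.8] w 0.170 q [-0.03 -0.01  2.12  0.    1.03 -1.63]
 slide mm [ 1.7 -0.2  5.5] ang [ 0.12  0.14 -0.19]
```

arm_command:
  slide:
    - [0.001,0,0.002]
    - [0.001,0,0.002]
    - [0,0,0.001]
    - [0,0,0]
    - [0,0,0]
    - [0,0,0]
    - [0,0,0]
    - [0,0,0]
  angular:
    - [0.1,0.1,-0.1]
    - [0,0,0]
    - [0,0,0]
    - [0,0,0]
    - [0,0,0]
    - [0,0,0]
    - [0,0,0]
    - [0,0,0]
  hand: [0.005,0.005,0.005,0.005,0.005,0.005,0.005,0.005]

```text
time: 64.45
tool_pos: [0.481, 0.0124, 0.1269]
tcp_rot: [-0.053, 3.14, 0.0]
wrist_force: [-0.1, -0.2, -1.4]
width: 0.167
```

Run:
```python
from det import *
go(0.4813,0.0122,0.1265,182)
c,im=shot('side','s49'); cv2.imwrite('pics/z49.png',cv2.resize(im[120:260,220:380],(800,700))[100:])
```

```text
t 64.45 pos [0.481  0.0124 0.1269] yaw -178.08 tilt 0.07 F [-0.1 -0.2 -1.4] w 0.167 q [-0.03 -0.    2.12  0.    1.02 -1.63]
 slide mm [-0.3 -0.2  0.4] ang [ 0.    0.07 -0.08]
```

View pics/z49.png

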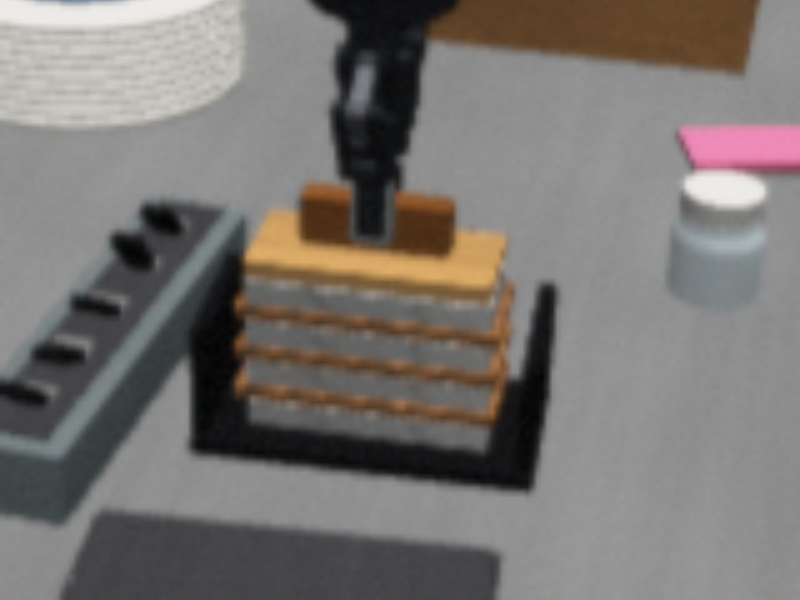

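arm_command:
  slide:
    - [0,0,0.001]
    - [0,0,0]
    - [0,0,0]
    - [0,0,0]
    - [0,0,0]
    - [0,0,0]
    - [0,0,-0.015]
    - [0,0,-0.03]
  angular:
    - [0,0,0]
    - [0,0,0]
    - [0,0,0]
    - [0,0,0]
    - [0,0,0]
    - [0,0,0]
    - [0,0,0]
    - [0,0,0]
  hand: [0.005,0.015,0.02,0.03,0.04,0.05,0.05,0.05]

```text
time: 65.3
tool_pos: [0.4785, 0.0124, 0.1686]
tcp_rot: [0.052, -3.136, -0.001]
wrist_force: [-0.5, 0.5, -0.0]
width: 0.586
```

arm_command:
  slide:
    - [0,0,-0.04]
    - [0,0,-0.04]
    - [0,0.01,-0.02]
    - [0,-0.03,0]
    - [0,-0.03,0]
    - [0,-0.03,0]
    - [0,0,0]
    - [0,0,0]
  angular:
    - [0,0,0]
    - [0,0,0]
    - [0,0,0]
    - [0,0,0]
    - [0,0,0]
    - [0,0,0]
    - [0,0,0]
    - [0,0,0]
  hand: [0.05,0.05,0.05,0.05,0.05,0.05,0.05,0.05]

```text
time: 66.1
tool_pos: [0.4851, -0.0689, 0.2798]
tcp_rot: [-0.057, 3.134, -0.001]
wrist_force: [0.7, -0.6, 0.4]
width: 0.583
```

Run:
```python
from det import *
show(); c,im=shot('wrist','w50'); show()
for k in rects(masks(im)['brown'],300): print(k.min(0),k.max(0),fit(c,k,.11))
c,im=shot('side','s50'); cv2.imwrite('pics/z50.png',cv2.resize(im[120:260,200:380],(800,622))[:600])
c,im=shot('scene','sc50')
```

```text
t 66.10 pos [ 0.4851 -0.0689  0.2798] yaw -177.91 tilt 0.41 F [ 0.7 -0.6  0.4] w 0.583 q [-0.19 -0.12  1.94  0.    1.32 -1.8 ]
t 66.15 pos [ 0.485  -0.0688  0.2797] yaw -177.87 tilt 0.40 F [0.1 0.5 0.5] w 0.586 q [-0.19 -0.12  1.94  0.    1.32 -1.8 ]
[397 375] [434 419] (array([0.8022, 0.1299]), 36.3, 107.6, 37.4)
[316 314] [334 358] (array([ 0.6876, -0.0011]), 5.7, 73.4, 23.9)
[315 115] [387 239] (array([0.4762, 0.0056]), 2.2, 137.2, 69.8)
```

View pics/w50.png

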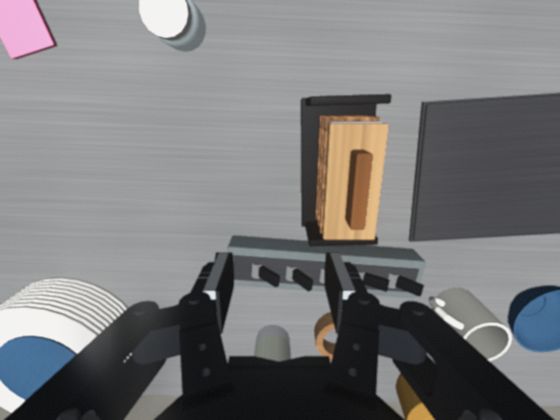

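View pics/z50.png

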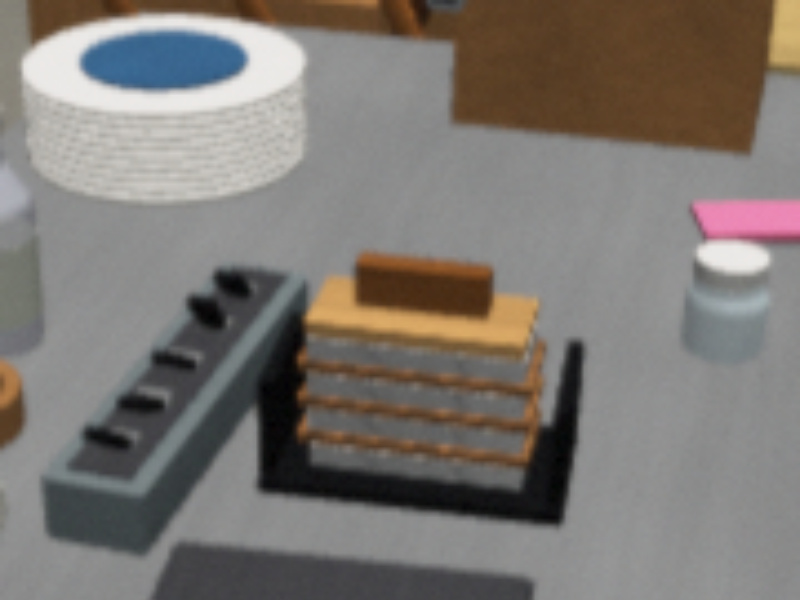

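View pics/sc50.png

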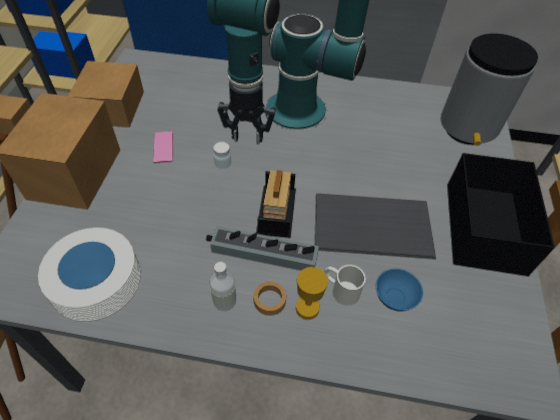

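Run:
```python
from det import *
im=cv2.imread('pics/w41.png'); # static view from z .225
# wrist pose then is known approx; use side+scene with fixed calibration instead
b=np.array([0.630,0.0]); ux=np.array([np.cos(np.radians(87.4)),np.sin(np.radians(87.4))])
out=[]
for n,f,(x0,y0,w,h) in (('side','s50',(205,160,80,60)),('scene','sc50',(205,220,120,55))):
    c=bot.get_calibration(n); im=cv2.imread(f'pics/{f}.png'); k=8 if n=='side' else 6
    a=cv2.resize(im[y0:y0+h,x0:x0+w],None,fx=k,fy=k,interpolation=cv2.INTER_CUBIC)
    for i,x in enumerate([-.1,-.05,0]):
      base=(proj(c,[[*(b+ux*x),.045]])[0]-[x0,y0]+.5)*k
      for q,col in ((.5,(255,0,0)),(.95,(0,0,255)),(1.2,(0,255,0)),(1.65,(0,255,255))):
        l=q-.5; P=b+ux*(x+.042*np.sin(l)); u=(proj(c,[[*P,.045+.042*np.cos(l)]])[0]-[x0,y0]+.5)*k
        cv2.circle(a,tuple(int(t) for t in u),2,col,-1)
      cv2.circle(a,tuple(int(t) for t in base),2,(255,0,255),-1)
    cv2.imwrite(f'pics/t_{n}.png',a)
```

```text
(no output)
```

View pics/t_side.png

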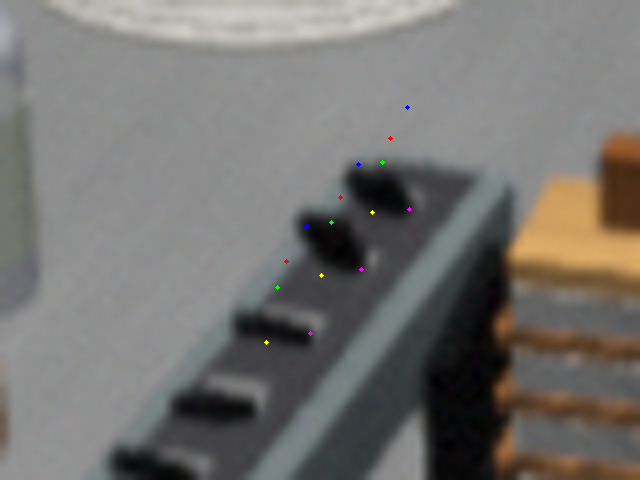

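View pics/t_scene.png

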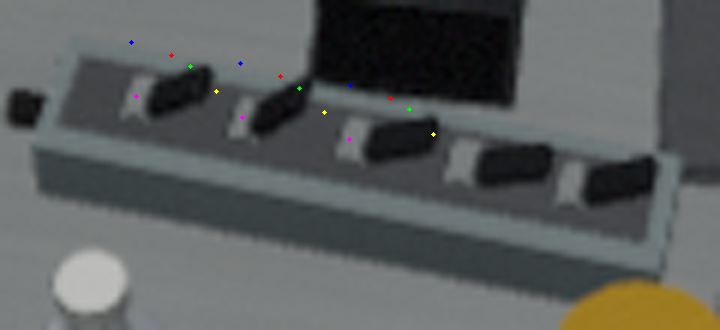

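Run:
```python
from det import *
show(); c,im=shot('wrist','w51')
H,S,V=cv2.split(cv2.cvtColor(im,cv2.COLOR_BGR2HSV))
m=((H>12)&(H<25)&(S>70)&(V>175)).astype(np.uint8)*255
for k in rects(m,300): print(k.min(0),k.max(0),fit(c,k,.11))
```

```text
t 66.25 pos [ 0.4849 -0.0681  0.2795] yaw -177.79 tilt 0.38 F [-0.  -0.1  0.4] w 0.582 q [-0.19 -0.12  1.94  0.    1.32 -1.8 ]
[323 118] [386 239] (array([0.477 , 0.0114]), 1.8, 134.1, 59.2)
```

Run:
```python
from workcell import bot
print(bot.finish_job())
```

```text
the job is handed in; nothing more can be done
None
```

The job is handed in, at about 66 s of the 210 s allowed. I swept all five toggles to off in one finger drag. Then I packed the three slabs, each on its own cork sheet, and laid the wooden cover on the top slab.

**Last checks**
- **Toggles:** all five read as off in the side and scene pictures. Toggle 2 is the least thrown, at about 1.1 to 1.2 rad against the 0.95 needed.
- **Slabs:** after release they measured within about 1 to 2 mm and 0.5° of the base slab.
- **Cover:** it is aligned to about 2° or better and within a few mm. Its last fit came out 134 mm long instead of 130 because it picked up some of the layers below.
- **Other things:** the bystanders and the pink look-alike appear undisturbed in the last scene picture.

**Deviations**
- **Sweep height:** the fingertip rose to about 39 mm above the toggle axis around toggle 3, then dipped to about 20 mm near toggle 4, outside the 26 to 32 mm band. I corrected it during the same drag without leaving the bank, and the readings above are from after that.
- **Disturbances:** I saw no knocked object and no grip slip.

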